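# Last biscuit off the baking sheet with the turner

## Robot

A 6-joint arm with a two-finger parallel gripper is mounted at the origin on the work surface. World frame = base frame: x ahead of the robot, y to its left, z up, the work surface at z = 0. Lengths are in m, angles in rad, forces in N, time in s.
With the tool pointing down it reaches from about 0.25 to 0.775 m from the base axis. Payload 4 kg.
Tool frame: the origin (TCP) lies midway between the tips of the shut fingers; the grasp point (between the pads) lies 19 mm behind it; z points along the fingers, y is the line along which they close (so a half turn about z gives the same grasp; the last joint's range is limited). The gripper opens to 85 mm and grips with 20 to 120 N. Pads are 22 mm wide; open, the fingers measure 114 mm over their backs; the gripper's body (76 mm by 85 mm) begins 54 mm behind the grasp point. The pads swing forward as they close: fully open they stand 13 mm farther back than shut.
Start: joints at [-1.295, 0.087, 1.371, -0, 1.684, -0.103], TCP at [0.203, -0.511, 0.231] pointing down, gripper open.
Joint ranges: [-3.1, 3.1], [-0.76, 2.03], [0.27, 2.55], [-1.08, 4.22], [0.17, 2.65], [-2.57, 2.57]. Speed limits (rad/s): [2.79, 2.79, 3.14, 3.14, 3.14, 3.14].

## Interface

Orientations are given as a unit quaternion [x, y, z, w].
In Python, from station import r gives the robot as it stands. The module is installed in compiled form; this text tells all that it offers.
- The arm moves only by the tool send_rows, never from a script. Its argument "increments" is a list of rows, each a list of 3 entries, a list of its own where there are three numbers: the shift along the tool's x, y, z in m, then the turn about the tool's z in rad, then the opening, from -1 (shut) to 1 (fully open). In form: [[[dx, dy, dz], spin, jaw], ...]. A call has 1 to 10 rows; each row shifts and turns the commanded pose from where the row before left it, along the tool's axes as they then stand; what a row does not reach is not made up. A row lasts 1/10 s, in which the tool goes at most 50 mm and 8.59 degrees, less where a joint would pass 70% of its speed; a pose out of reach is approached as far as the arm can. A call with a gripper value outside its range is refused whole. The fingers move at their own pace and stop on an object; the grip force is fixed at half the most. Time passes only in rows, so rows that do not move let the fingers close. It gives the time, the measured TCP pose, the force, the opening and the grip force at its end, in the units of the state.
- r.observe(): the state, without advancing time (a new reading comes with each control period).
- r.get_image(name): name is "scene" or "top" or "wrist"; returns a dict with "frame" (480x640x3 uint8, blue, green, red), "range_z" (480x640 float32, m along the optical axis (not along the pixel's ray), 0 where there is no reading), "intrinsics" (3x3 intrinsics, pixels), "origin" and "attitude" of the camera in the world; the wrist camera has in their place "T_tool_cam" (4x4, takes a point from camera to tool coordinates, whose origin is the TCP and whose axes are the flange's). Camera axes: x right, y up, looking along -z (the intrinsics and any distortion apply to the point x, -y, -z); pixel columns grow to the right and rows downward; lengths in m; the calibration is good to about 2 mm. The wrist camera is an equidistant fisheye: a pixel r from the principal point sees the ray r / f radians off the axis. A picture is of the moment at which its call begins: read the wrist's pose just before it.
- r.job_done(): hands the job in; it is judged then, once.
The state is a dict: "t": time; "q": joint angles; "joint_vel": joint speeds; "joint_torque": joint torques, N m; "tcp_pos": TCP position; "eef_rot": TCP orientation; "force": force on the tool from outside, world axes, zero at the start; "moment": the same for the moment, N m; "width": opening from 0.0 (shut) to 1.0 (fully open); "gripper_force": force on a finger pad.
Only numpy, scipy, OpenCV 4.12 (cv2) and the standard library are available. Lean on these libraries where they do the work, as an engineer would, in place of code of your own. Each camera call takes 0.05 s, during which the arm holds its last target. There are 200 camera calls.

## Task

One crisp gingerbread biscuit is left on the hot baking sheet. Without touching it with the gripper, slide the turner's blade under it, lift it off and let it slide gently, pattern up, into the free place of the wooden serving tray, flat and parallel to the two biscuits already laid there. Then lay the turner back on its tile, handle flat as it was, and let go; do not crush or drop the biscuit, and leave the laid biscuits, mug, jar and mortar where they are.

Things in the scene. Friction and masses are not known exactly. Their poses are not given: they have to be found in the camera images.
- turner: kitchen turner, 185 g, lying on its black handle (120 x 20 (y) x 18 mm). A 14 mm wide steel neck runs straight on to the heel (x 105, z 6 mm); there a flat slotted blade 95 x 70 x 2 mm rises forwards at 32 degrees, bent by use up to 8 degrees more or less each time: the pose does not show it. It yields over about 15 N. Origin: centre of handle's underside; x to the blade, z up as it lies
- biscuit: the biscuit to move: gingerbread, 110 (x) x 64 (y) x 10 mm, about 70 g; lower edges bevelled (6 mm in, 3 mm up), so a blade lightly pressed on the sheet wedges under once the biscuit cannot slide away. Friction about 0.3 on blade and sheet (slides off a slope over 14 to 20 degrees), 0.6 on wood. Near the sheet's +x end, lengthwise along x. Origin: centre of underside; z out of patterned top
- sheet: dark steel baking sheet, fixed, 280 (x) x 220 mm (y), floor 4 mm thick, rim walls 4 mm thick standing 14 mm (with the rolled edge 17 mm) above the counter. Origin: centre of its underside on the counter; x along its length, away from the robot, z up
- sheet_rim (a point): on the sheet's floor at the middle of the inner face of the rim at its +x end, against which a biscuit pushed along +x stops; axes as the sheet's
- serving: wooden serving tray, fixed, 152 (x) x 268 mm (y), floor 6 mm thick, walls 6 mm thick, 16 mm high above the counter. Three biscuits lie side by side along its y, 84 mm apart, lengthwise along its x; places y = 0 and y = -84 mm are taken, y = +84 mm is free. Origin: centre of its underside on the counter; x away from the robot, z up
- free_place (a point): centre of the free place on the serving tray's floor, 84 mm to +y of the tray's centre, 6 mm above the counter: the biscuit's origin belongs here; axes as the serving tray's
- laid_mid: gingerbread biscuit like the other, already laid in the middle of the serving tray; leave it. Origin: centre of its underside; x along its length
- laid_end: gingerbread biscuit like the other, already laid at the serving tray's -y end; leave it. Origin: centre of its underside; x along its length
- rest: glazed tile, the turner's rest, fixed, 140 (x) x 100 (y) x 8 mm; the turner's handle lies on it, the blade juts out. Origin: centre of its underside on the counter; x away from the robot; its top is 8 mm above the counter
- mug: blue ceramic mug, 82 mm across, 92 mm high, bystander. Origin: centre of its underside
- jar: glass storage jar with a steel lid, 90 mm across, 140 mm high, bystander. Origin: centre of its underside
- mortar: stone mortar with its pestle leaning in it, 104 mm across, 122 mm high, bystander. Origin: centre of its underside
Things that resemble listed ones, but are neither listed nor needed, are in the scene too. Of the things that look like the rest, take the one that is nearest to the robot's base at the start. What is shaped like the biscuit but red is not meant.

How it is judged:
By the outcome, as a careful person would: the job done as asked, in the order asked, and still so for the second after the job is handed in, with the robot touching nothing.
It also fails if it takes over 67 s, if anything falls off the work surface, if the arm or the gripper's body presses on something with over 40 N, if the wrist force passes 120 N, or if a joint passes its speed limit or range.

## Working session

There is one attempt and no reset: what is moved stays moved. The work goes in short steps, Python scripts to look and compute and a tool call to move; the robot and the scene stay as the last step left them, time stands still between calls to the robot, and variables do not carry over. Pictures are saved under pics/ and viewed, at most 10 in all, crops included, and the job is handed in when it is done.

Besides the shell and the picture viewer there is one more tool, called after "Call:" by a JSON object that holds its "op" and its "data". send_rows: Moves the arm, as the interface text tells. Its arguments: {"type":"object","properties":{"increments":{"type":"array","items":{"type":"array"}}},"required":["increments"]}

```bash
mkdir -p pics; cat > h.py <<'E'
import numpy as np, cv2
from scipy.spatial.transform import Rotation as R
from station import r
def rot(a):
    a=np.array(a,float)
    return a if a.shape==(3,3) else R.from_quat(a).as_matrix()
def pts(im):
    """world points for all pixels of a pinhole image (NaN without range)"""
    K=im['intrinsics'];z=im['range_z'].astype(float);v,u=np.mgrid[:480,:640]
    c=np.dstack([(u-K[0,2])/K[0,0]*z,-(v-K[1,2])/K[1,1]*z,-z])
    p=c@rot(im['attitude']).T+np.array(im['origin']);p[z<=0]=np.nan
    return p
def ray(im,u,v,h):
    K=im['intrinsics'];d=rot(im['attitude'])@np.array([(u-K[0,2])/K[0,0],-(v-K[1,2])/K[1,1],-1]);o=np.array(im['origin'])
    return o+d*(h-o[2])/d[2]
E
python3 - <<'E'
from h import *
for n in ['top','scene']:
    im=r.get_image(n);cv2.imwrite(f'pics/{n}0.png',im['frame']);np.savez(f'{n}0.npz',**im)
    print(n,im['intrinsics'],im['origin'],im['attitude'],list(im))
print(r.observe())
E
```

```text
top [[572.47613632   0.         324.96465998]
 [  0.         572.47613632 233.25440229]
 [  0.           0.           1.        ]] [ 0.32150152 -0.01153076  1.85752606] [ 0.04713875 -0.04200062 -0.6969712   0.71431438] ['frame', 'range_z', 'intrinsics', 'origin', 'attitude']
scene [[447.5180913    0.         321.66041726]
 [  0.         447.5180913  235.55468393]
 [  0.           0.           1.        ]] [ 1.06910776 -0.27034129  1.02086673] [0.22143989 0.13044909 0.47678019 0.84061172] ['frame', 'range_z', 'intrinsics', 'origin', 'attitude']
{'t': 0.1, 'q': array([-1.29509628e+00,  8.79157012e-02,  1.37212731e+00,  1.52137263e-05,
        1.68359010e+00, -1.03053427e-01]), 'joint_vel': array([-0.00032774, -0.00200312, -0.0018063 ,  0.00010051,  0.00025382,
        0.00059071]), 'joint_torque': array([ 2.63064045e-03, -3.53015971e+01, -3.14218676e+01, -2.41917957e-05,
        7.92462757e-03,  3.23040091e-06]), 'tcp_pos': array([ 0.20327075, -0.51057591,  0.23022498]), 'eef_rot': array([ 9.82121082e-01,  1.88247547e-01, -8.04291161e-05, -1.01708368e-03]), 'force': array([ 0.16194186, -0.03616494, -0.82771491]), 'moment': array([-0.01630519, -0.00382528, -0.00256327]), 'gripper_force': 0.0, 'width': 1.00073850916427}
```

View pics/top0.png

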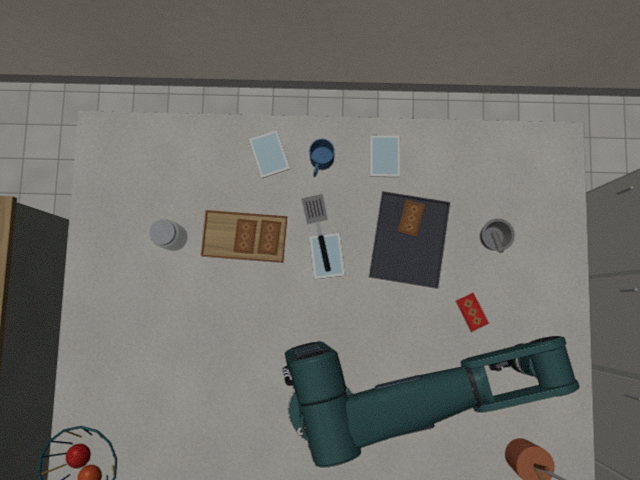

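View pics/scene0.png

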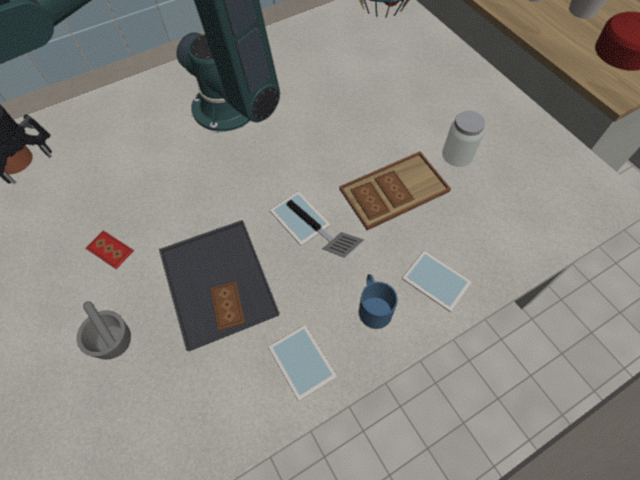

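The top view shows the tray (202–287, 210–262) with its free place on the left. The turner lies on the tile at (327,255), blade up at (314,208). The sheet is at (370–449, 192–288) with the biscuit at (411,217). Next I measure them all.

```bash
cat > m.py <<'E'
from h import *
im=dict(np.load('top0.npz'));P=pts(im);f=im['frame'];hsv=cv2.cvtColor(f,cv2.COLOR_BGR2HSV)
def show(name,mask,h,box):
    m=np.zeros((480,640),np.uint8);x0,y0,x1,y1=box;m[y0:y1,x0:x1]=mask[y0:y1,x0:x1]
    m=cv2.morphologyEx(m,cv2.MORPH_CLOSE,np.ones((5,5)))
    for c in sorted(cv2.findContours(m,cv2.RETR_EXTERNAL,cv2.CHAIN_APPROX_NONE)[0],key=cv2.contourArea)[::-1][:2]:
        if cv2.contourArea(c)<40: continue
        w=np.array([ray(im,u,v,h)[:2] for u,v in c[:,0]],np.float32)
        (cx,cy),(a,b),an=cv2.minAreaRect(w)
        q=cv2.boxPoints(((cx,cy),(a,b),an));
        e=[q[1]-q[0],q[2]-q[1]];e=max(e,key=lambda t:np.hypot(*t));yaw=np.degrees(np.arctan2(e[1],e[0]))
        zz=P[...,2][m>0]
        print(name,'c',round(cx,4),round(cy,4),'size',round(max(a,b),4),round(min(a,b),4),'longyaw',round(yaw,1),'z med',np.nanmedian(zz).round(4))
H,S,V=cv2.split(hsv)
for p in [(411,217),(245,235),(220,235),(325,250),(314,208),(340,262),(400,250),(500,235),(163,230),(321,150)]: print(p,hsv[p[1],p[0]],P[p[1],p[0]].round(3))
br=((H<15)&(S>120)&(V>50)).astype(np.uint8)
show('bisc',br,.012,(385,185,440,250)); show('laid',br,.014,(232,205,285,260))
show('sheet',((V<75)&(H>100)|(br>0)).astype(np.uint8),.012,(360,180,460,300))
show('tray',((S>90)&(H<25)).astype(np.uint8),.016,(190,195,300,275))
show('tile',((H>85)&(H<110)&(V>120)).astype(np.uint8),.008,(300,225,355,285))
show('handle',(V<60).astype(np.uint8),.026,(305,228,345,280))
E
python3 m.py
python3 - <<'E'
import cv2
f=cv2.imread('pics/top0.png')[180:300,190:460]
cv2.imwrite('pics/c1.png',cv2.resize(f,None,fx=2.9,fy=2.9,interpolation=cv2.INTER_CUBIC))
E
```

```text
(411, 217) [ 11 141  85] [ 0.616 -0.274  0.012]
(245, 235) [ 11 130  90] [0.541 0.262 0.029]
(220, 235) [ 20  89 132] [0.542 0.347 0.008]
(325, 250) [60 13 19] [0.5   0.003 0.016]
(314, 208) [ 8 17 60] [0.631 0.042 0.05 ]
(340, 262) [ 94  28 153] [ 0.463 -0.046  0.007]
(400, 250) [116  29  62] [ 0.507 -0.24   0.006]
(500, 235) [83 10 99] [ 0.563 -0.563  0.012]
(163, 230) [126  10 127] [0.536 0.492 0.149]
(321, 150) [104 125 110] [0.834 0.025 0.008]
bisc c 0.6132 -0.2743 size 0.1089 0.0625 longyaw -14.5 z med 0.0147
laid c 0.5427 0.2247 size 0.1776 0.1402 longyaw 86.9 z med 0.0161
sheet c 0.544 -0.2694 size 0.2824 0.2231 longyaw -8.1 z med 0.006
tray c 0.5409 0.2677 size 0.2657 0.1497 longyaw 86.9 z med 0.0111
tile c 0.4828 -0.0021 size 0.1269 0.0921 longyaw 9.0 z med 0.0093
handle c 0.4906 0.0068 size 0.1157 0.0157 longyaw 14.2 z med 0.0262
```

View pics/c1.png

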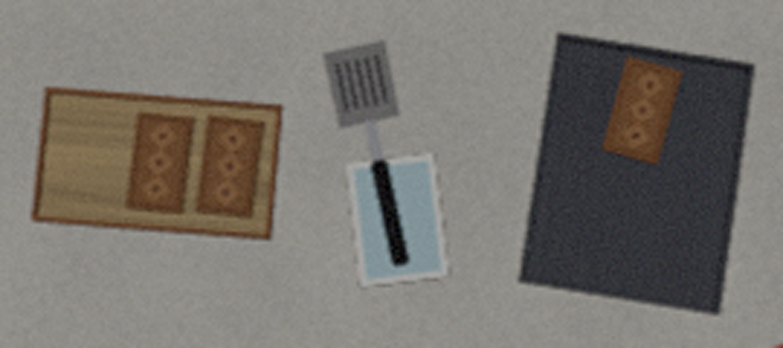

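I can't command pitch directly, so I'll check in free air what happens when the pose goes past the reach limit.

Call:
{"op": "send_rows", "data": {"increments": [[[0,-0.05,0],0,1],[[0,-0.05,0],0,1],[[0,-0.05,0],0,1],[[0,-0.05,0],0,1],[[0,-0.05,0],0,1],[[0,-0.05,0],0,1],[[0,-0.04,0],0,1],[[0,-0.04,0],0,1]]}}

```text
t: 0.9
tcp_pos: [0.0719, -0.1801, 0.2335]
eef_rot: [0.982, 0.188, -0.002, -0.014]
force: [-0.2, 0.6, 0.4]
width: 0.999
gripper_force: 0.0
```

```bash
python3 -c "
from h import *
o=r.observe();print(o['t'],o['q'].round(3),o['tcp_pos'],o['eef_rot'],rot(o['eef_rot']).round(3))"
```

```text
0.9 [-1.476 -0.757  1.973 -0.007  1.954 -0.285] [ 0.07185179 -0.18008679  0.23352549] [ 0.9821064   0.1877637  -0.00197482 -0.01441897] [[ 0.929  0.369 -0.009]
 [ 0.369 -0.929  0.028]
 [ 0.002 -0.029 -1.   ]]
```

Call:
{"op": "send_rows", "data": {"increments": [[[0,-0.02,0],0,1],[[0,-0.02,0],0,1],[[0,-0.02,0],0,1]]}}

```text
t: 1.2
tcp_pos: [0.0673, -0.169, 0.2458]
eef_rot: [0.982, 0.188, -0.006, -0.03]
force: [0.1, 0.5, -0.7]
width: 1.001
gripper_force: 0.0
```

Call:
{"op": "send_rows", "data": {"increments": [[[0,0,0],0,1]]}}

```text
t: 1.3
tcp_pos: [0.0674, -0.1693, 0.2461]
eef_rot: [0.982, 0.188, -0.006, -0.029]
force: [0.2, 0.4, 0.5]
width: 0.999
gripper_force: 0.0
```

Call:
{"op": "send_rows", "data": {"increments": [[[0,0.05,0],0,1],[[0,0.05,0],0,1],[[0,0,0],0,1]]}}

```text
t: 1.6
tcp_pos: [0.1056, -0.265, 0.2362]
eef_rot: [0.981, 0.189, -0.006, -0.034]
force: [-0.3, 0.4, -0.8]
width: 1.005
gripper_force: 0.0
```

```bash
python3 -c "
from h import *
o=r.observe();print(o['t'],o['q'].round(3),o['tcp_pos'],o['eef_rot'],rot(o['eef_rot']).round(3))"
```

```text
1.6 [-1.378 -0.481  1.834 -0.011  1.856 -0.191] [ 0.1056405  -0.26499621  0.23621435] [ 0.98136247  0.18909948 -0.00557289 -0.03373486] [[ 0.928  0.371 -0.024]
 [ 0.372 -0.926  0.064]
 [ 0.002 -0.068 -0.998]]
```

Tilt gained at a limit stays with the command, so I can set pitch through the reach limits. First I push outward to take the stray tilt back out.

Call:
{"op": "send_rows", "data": {"increments": [[[0,0.05,0],0,1],[[0,0.05,0],0,1],[[0,0.05,0],0,1],[[0,0.05,0],0,1],[[0,0.05,0],0,1],[[0,0.05,0],0,1],[[0,0.05,0],0,1],[[0,0.05,0],0,1],[[0,0.05,0],0,1]]}}

```text
t: 2.5
tcp_pos: [0.2712, -0.6807, 0.2111]
eef_rot: [0.982, 0.188, -0.006, -0.03]
force: [-0.0, -0.9, 0.1]
width: 0.997
gripper_force: 0.0
```

Call:
{"op": "send_rows", "data": {"increments": [[[0,0.05,0],0,1],[[0,0.05,0],0,1]]}}

```text
t: 2.7
tcp_pos: [0.3041, -0.7635, 0.2055]
eef_rot: [0.982, 0.188, -0.006, -0.031]
force: [0.5, -2.1, 1.2]
width: 1.004
gripper_force: 0.0
```

```bash
python3 -c "
from h import *
o=r.observe();print(o['t'],o['q'].round(3),o['tcp_pos'],rot(o['eef_rot']).round(3))"
```

```text
2.7 [-1.259  0.847  0.367 -0.004  1.989 -0.069] [ 0.30405814 -0.76348598  0.20547777] [[ 0.929  0.369 -0.023]
 [ 0.37  -0.927  0.058]
 [ 0.    -0.062 -0.998]]
```

Call:
{"op": "send_rows", "data": {"increments": [[[0,0.04,0],0,1],[[0,0.04,0],0,1],[[0,0,0],0,1]]}}

```text
t: 3.0
tcp_pos: [0.3163, -0.7942, 0.1754]
eef_rot: [0.982, 0.188, -0.003, -0.017]
force: [0.9, 0.7, 0.4]
width: 0.999
gripper_force: 0.0
```

```bash
python3 -c "
from h import *
o=r.observe();print(o['t'],o['q'].round(3),o['tcp_pos'],rot(o['eef_rot']).round(3))"
```

```text
3.0 [-1.257  0.934  0.279 -0.002  1.963 -0.066] [ 0.31630123 -0.79423583  0.17544557] [[ 0.929  0.37  -0.012]
 [ 0.37  -0.928  0.033]
 [ 0.001 -0.035 -0.999]]
```

Call:
{"op": "send_rows", "data": {"increments": [[[0,0.05,0],0,1],[[0,0.05,0],0,1],[[0,0,0],0,1]]}}

```text
t: 3.3
tcp_pos: [0.3277, -0.8231, 0.1553]
eef_rot: [0.982, 0.188, 0.003, 0.017]
force: [0.1, 1.2, -1.4]
width: 1.001
gripper_force: 0.0
```

```bash
cat > kin.py <<'E'
from h import *
o=r.observe();print(o['t'],o['q'].round(3),o['tcp_pos'],rot(o['eef_rot']).round(3))
E
python3 kin.py; python3 - <<'E'
import numpy as np
from scipy.optimize import least_squares
# q1,q2,q3,q4,q5,q6, tcp
D=[([0.0879,1.3721,1.6836],[np.hypot(.20327,.51058),.23022]),([-.757,1.973,1.954],[np.hypot(.07185,.18009),.23353]),
([-.481,1.834,1.856],[np.hypot(.10564,.265),.23621]),([.847,.367,1.989],[np.hypot(.30406,.76349),.20548]),([.934,.279,1.963],[np.hypot(.3163,.79424),.17545])]
def fk(q,p):
    a2,a3,L,z0,off,al=p
    A=q[0];B=A+q[1];C=B+q[2]
    # A from vertical; B forearm direction
    return np.array([a2*np.sin(A)+a3*np.sin(B+al)+L*np.sin(C)+off, z0+a2*np.cos(A)+a3*np.cos(B+al)+L*np.cos(C)])
f=lambda p:np.concatenate([(fk(q,p)-t)*1e3 for q,t in D])
s=least_squares(f,[.4,.4,.25,.3,0,0]);print(s.x,s.fun.round(1))
E
```

```text
3.3 [-1.257  0.96   0.276  0.002  1.872 -0.064] [ 0.32765287 -0.82312685  0.1552881 ] [[ 0.929  0.37   0.013]
 [ 0.37  -0.928 -0.032]
 [ 0.     0.035 -0.999]]
[0.4450435  0.50297864 0.33619313 0.17570557 0.01090773 0.21538834] [-0.   0.1 -0.1 -0.5  0.1 -0.2 -0.1  0.3  0.1  0.3]
```

```bash
cat > sim.py <<'E'
import numpy as np
from scipy.optimize import least_squares
p=[0.4450435,0.50297864,0.33619313,0.17570557,0.01090773,0.21538834]
lo=np.array([-.76,.27,.17]);hi=np.array([2.03,2.55,2.65])
def fk(q):
    a2,a3,L,z0,off,al=p;A=q[0];B=A+q[1];C=B+q[2]
    return np.array([a2*np.sin(A)+a3*np.sin(B+al)+L*np.sin(C)+off, z0+a2*np.cos(A)+a3*np.cos(B+al)+L*np.cos(C),C])
def step(q,dr,dz,w):  # shift in world r,z ; keep tilt
    t=fk(q)+[dr,dz,0]
    q=np.clip(q,lo+1e-6,hi-1e-6)
    return least_squares(lambda x:(fk(x)-t)*[1,1,w],q,bounds=(lo,hi)).x
E
python3 - <<'E'
from sim import *
for w in [.1,.2,.3,.5,1]:
    q=np.array([.0879,1.3721,1.6836])
    for d in [.05]*6+[.04]*2: q=step(q,-d,0,w)
    a=fk(q)
    for i in range(3): q=step(q,-.02,0,w)
    b=fk(q)
    q=np.array([.934,.279,1.963])
    for i in range(2): q=step(q,.05,0,w)
    print(w,a.round(4),b.round(4),fk(q).round(4),q.round(3))
print('meas .1939 .2335 3.170 | .1819 .2458 3.2 | .8859 .1553 3.108')
E
```

```text
0.1 [0.1722 0.2307 3.2326] [0.1175 0.2313 3.4016] [0.9476 0.1729 2.9149] [0.952 0.27  1.693]
0.2 [0.1781 0.2315 3.2146] [0.1345 0.2337 3.3473] [0.9312 0.1667 2.9679] [0.955 0.27  1.742]
0.3 [0.1839 0.2323 3.1968] [0.1509 0.2361 3.2952] [0.9147 0.1606 3.0213] [0.959 0.27  1.792]
0.5 [0.1916 0.2335 3.1731] [0.1726 0.2396 3.2276] [0.8931 0.1529 3.0919] [0.966 0.27  1.856]
1 [0.1981 0.2345 3.1532] [0.191  0.2427 3.1709] [0.8757 0.1469 3.1495] [0.972 0.27  1.907]
meas .1939 .2335 3.170 | .1819 .2458 3.2 | .8859 .1553 3.108
```

```bash
python3 - <<'E'
from sim import *
w=.55
def ik(r,z,C):
    return least_squares(lambda x:(fk(x)-[r,z,C])*[1,1,w],[0,1.4,1.7],bounds=(lo,hi)).x
res=[]
for r0,z0 in [(.2,.15),(.2,.25),(.2,.4),(.25,.5),(.3,.6),(.3,.7),(.5,.8),(.4,.3),(.6,.7),(.6,.1),(.75,.15)]:
    for a in range(0,360,30):
        q=ik(r0,z0,np.pi);d=.05*np.array([np.cos(np.radians(a)),np.sin(np.radians(a))])
        for i in range(14): q=step(q,*d,w)
        f=fk(q);res.append((np.degrees(f[2])-180,r0,z0,a,*f[:2].round(3),*q.round(2)))
res.sort(key=lambda t:t[0])
for t in res[-14:]+res[:8]: print(np.round(t,3))
E
```

```text
[ 1.2667e+01  2.5000e-01  5.0000e-01  2.4000e+02  1.0500e-01 -7.2000e-02
 -5.7000e-01  2.5500e+00  1.3800e+00]
[ 1.3865e+01  6.0000e-01  1.0000e-01  1.8000e+02  1.1500e-01  6.3000e-02
 -7.6000e-01  2.3300e+00  1.8100e+00]
[ 1.497e+01  3.000e-01  6.000e-01  2.100e+02  3.200e-02  4.590e-01
 -7.600e-01  1.510e+00  2.650e+00]
[ 1.549e+01  2.000e-01  2.500e-01  2.400e+02  7.700e-02 -3.090e-01
  7.800e-01  2.470e+00  1.700e-01]
[ 1.5695e+01  2.0000e-01  4.0000e-01  2.4000e+02  1.0500e-01 -1.7200e-01
  1.0000e-02  2.5500e+00  8.6000e-01]
[ 1.6618e+01  4.0000e-01  3.0000e-01  2.1000e+02  6.6000e-02 -3.8000e-02
 -7.4000e-01  2.5500e+00  1.6300e+00]
[ 1.829e+01  4.000e-01  3.000e-01  1.800e+02  2.900e-02  4.400e-01
 -7.600e-01  1.570e+00  2.650e+00]
[ 1.9023e+01  2.0000e-01  1.5000e-01  2.4000e+02  8.8000e-02 -3.6500e-01
  9.9000e-01  2.3100e+00  1.7000e-01]
[ 2.2557e+01  2.5000e-01  5.0000e-01  2.1000e+02  5.1000e-02  3.5200e-01
 -7.6000e-01  1.7800e+00  2.5100e+00]
[ 2.4656e+01  2.0000e-01  2.5000e-01  2.1000e+02  2.6000e-02 -2.8000e-02
 -7.0000e-01  2.5500e+00  1.7200e+00]
[ 2.4913e+01  2.0
[... 429 characters left out ...]
3.2375e+01  3.0000e-01  7.0000e-01  1.2000e+02  9.4000e-02  8.0200e-01
 -3.9000e-01  3.1000e-01  2.6500e+00]
[-31.401   0.6     0.7    30.      0.82    0.556   0.5     0.27    1.82 ]
[-31.393   0.6     0.7    60.      0.604   0.709   0.21    0.27    2.11 ]
[-30.744   0.5     0.8   120.      0.13    0.806  -0.31    0.27    2.65 ]
[-29.731   0.5     0.8    60.      0.541   0.729   0.15    0.27    2.2  ]
[-29.324   0.5     0.8    30.      0.76    0.593   0.43    0.27    1.93 ]
[-2.8369e+01  3.0000e-01  7.0000e-01  1.5000e+02 -3.0000e-02  6.9400e-01
 -7.6000e-01  7.6000e-01  2.6500e+00]
[-2.8197e+01  3.0000e-01  6.0000e-01  1.2000e+02  9.8000e-02  7.7800e-01
 -4.1000e-01  4.1000e-01  2.6500e+00]
```

Call:
{"op": "send_rows", "data": {"increments": [[[0,-0.05,0],0,1],[[0,-0.05,0],0,1],[[0,-0.05,0],0,1],[[0,-0.05,0],0,1],[[0,-0.05,0],0,1],[[0,-0.05,0],0,1],[[0,-0.05,0],0,1],[[0,-0.05,0],0,1]]}}

```text
t: 4.1
tcp_pos: [0.1879, -0.4732, 0.1469]
eef_rot: [0.982, 0.188, 0.004, 0.02]
force: [0.4, 0.0, 0.8]
width: 0.997
gripper_force: 0.0
```

Call:
{"op": "send_rows", "data": {"increments": [[[0,-0.05,-0.01],0,1],[[0,-0.05,-0.01],0,1],[[0,-0.05,-0.01],0,1],[[0,-0.05,-0.01],0,1],[[0,-0.05,-0.01],0,1],[[0,-0.04,-0.01],0,1],[[0,-0.04,0],0,1],[[0,-0.03,0],0,1],[[0,0,0],0,1]]}}

```text
t: 5.0
tcp_pos: [0.0755, -0.1914, 0.1957]
eef_rot: [0.982, 0.188, -0.001, -0.003]
force: [0.4, 0.8, -0.1]
width: 0.997
gripper_force: 0.0
```

```bash
python3 kin.py
```

```text
5.0 [-1.470e+00 -7.570e-01  2.047e+00 -2.000e-03  1.857e+00 -2.790e-01] [ 0.07552575 -0.19137051  0.1956657 ] [[ 0.929  0.37  -0.003]
 [ 0.37  -0.929  0.005]
 [-0.001 -0.006 -1.   ]]
```

```bash
python3 - <<'E'
from h import *
sc=dict(np.load('scene0.npz'));Q=pts(sc);t=dict(np.load('top0.npz'));P=pts(t)
for p in [(60,75),(100,60),(100,85),(130,50),(160,62),(170,30),(20,150)]: print(p,Q[p[1],p[0]].round(3),sc['frame'][p[1],p[0]])
# mortar / jar clouds
for n,(x,y) in dict(mortar=(.563,-.55),jar=(.536,.48)).items():
    for C,l in [(P,'top'),(Q,'sc')]:
        m=(np.hypot(C[...,0]-x,C[...,1]-y)<.11)&(C[...,2]>.03);c=C[m]
        if len(c): 
            for z0,z1 in [(.03,.06),(.06,.09),(.09,.2)]:
                d=c[(c[:,2]>z0)&(c[:,2]<z1)]
                if len(d)>5: print(n,l,z0,len(d),d.min(0).round(3),d.max(0).round(3))
# blade plane
for C,l in [(P,'top'),(Q,'sc')]:
    m=(np.hypot(C[...,0]-.63,C[...,1]-.042)<.075)&(C[...,2]>.018);c=C[m]
    u=np.array([np.cos(np.radians(14.2)),np.sin(np.radians(14.2))]);s=(c[:,:2]-[.4906,.0068])@u
    k=(s>.108);co=np.polyfit(s[k],c[k,2],1);res=c[k,2]-np.polyval(co,s[k]);print(l,len(c),k.sum(),'slope deg',np.degrees(np.arctan(co[0])),'z@105',np.polyval(co,.105),'smax',s.max(),res.std())
E
```

```text
(60, 75) [-0.612 -0.429 -0.135] [123 119 103]
(100, 60) [-0.617 -0.274 -0.135] [127 122 109]
(100, 85) [-0.631 -0.32  -0.248] [105 114 122]
(130, 50) [-0.614 -0.156 -0.136] [124 120 110]
(160, 62) [-0.635 -0.061 -0.247] [108 117 126]
(170, 30) [-0.607  0.017 -0.109] [128 123 111]
(20, 150) [ 0.209 -0.501  0.301] [27 42 62]
mortar top 0.03 198 [ 0.509 -0.579  0.03 ] [ 0.599 -0.486  0.06 ]
mortar top 0.06 384 [ 0.507 -0.587  0.06 ] [ 0.607 -0.483  0.089]
mortar top 0.09 73 [ 0.496 -0.541  0.09 ] [ 0.534 -0.519  0.128]
mortar sc 0.03 643 [ 0.518 -0.579  0.03 ] [ 0.608 -0.488  0.06 ]
mortar sc 0.06 938 [ 0.51  -0.589  0.06 ] [ 0.611 -0.486  0.09 ]
mortar sc 0.09 191 [ 0.499 -0.544  0.09 ] [ 0.536 -0.523  0.125]
jar top 0.03 70 [0.487 0.454 0.03 ] [0.571 0.507 0.059]
jar top 0.06 71 [0.487 0.455 0.06 ] [0.566 0.508 0.09 ]
jar top 0.09 724 [0.486 0.454 0.09 ] [0.577 0.54  0.154]
jar sc 0.03 234 [0.5   0.452 0.03 ] [0.577 0.526 0.06 ]
jar sc 0.06 246 [0.499 0.452 0.06 ] [0.579 0.524 0.09 ]
jar sc 0.09 996 [0.492 0.451 0.09 ] [0.578 0.538 0.144]
top 562 532 slope deg 35.505261370588094 z@105 0.016577749674582934 smax 0.18312851865679056 0.00495471289031937
sc 560 558 slope deg 35.78499025288838 z@105 0.014204262430385625 smax 0.1831396311302891 0.0013864402069748189
```

```bash
cat > full.py <<'E'
import numpy as np
from scipy.optimize import least_squares
from scipy.spatial.transform import Rotation as R
from sim import p
lo6=np.array([-3.1,-.76,.27,-1.08,.17,-2.57]);hi6=np.array([3.1,2.03,2.55,4.22,2.65,2.57])
def FK(q,s4=1):
    a2,a3,L,z0,off,al=p
    Rz=lambda a:R.from_euler('z',a);Ry=lambda a:R.from_euler('y',a)
    R1=Rz(q[0]);R2=R1*Ry(q[1]);R3=R2*Ry(q[2])
    w=R1.apply([off,0,z0])+R2.apply([0,0,a2])+R3.apply([a3*np.sin(al),0,a3*np.cos(al)])
    R5=R3*Rz(s4*q[3])*Ry(q[4])
    T=R5*Rz(np.pi/2+ (q[5]))   # guess, checked against data
    return w+T.apply([0,0,L]),T
def IK(pos,T,q0):
    def f(q):
        x,t=FK(q);return np.r_[x-pos,.55*(t*T.inv()).as_rotvec()]
    return least_squares(f,np.clip(q0,lo6+1e-4,hi6-1e-4),bounds=(lo6,hi6))
def toolR(nose,pitch,flip=0):
    """tool x along az nose (deg) when down, then nose down by pitch; flip: tool x = -nose"""
    T=R.from_euler('z',np.radians(nose))*R.from_euler('y',np.radians(pitch))*R.from_euler('x',np.pi)
    return T*R.from_euler('z',np.pi*flip)
E
python3 - <<'E'
from full import *
q=np.array([-1.378,-.481,1.834,-.011,1.856,-.191]);print(np.array([ 0.98136247,0.18909948,-0.00557289,-0.03373486]))
for s in (1,-1): x,t=FK(q,s);print(s,x.round(4),t.as_quat().round(4))
for fl in (0,1):
  for n,pos,noses,pit in [('grasp',(.515,.013,.01),(14,),0),('sheet0',(.47,-.24,.062),(-8,),44),('sheet1',(.52,-.247,.062),(-8,),44),('tray',(.43,.357,.064),(-3,),44),('tray0',(.36,.357,.1),(-3,),44),('tilt',(-.25,.04,.7),(-8,),0)]:
    best=None
    for q1 in ([np.arctan2(pos[1],pos[0])]):
      for q4 in (0,.6,-.6,3.1,2.4):
       for q6 in (-2,-1,0,1,2):
        s=IK(np.array(pos),toolR(noses[0],pit,fl),np.array([q1,.3,1.5,q4,1.7,q6]))
        if best is None or s.cost<best.cost-1e-9: best=s
    print(fl,n,'%.1e'%best.cost,best.x.round(2))
E
python3 - <<'E'
import sys; sys.path.insert(0,'.')
from sim import *
w=.55
def ik(r,z,C): return least_squares(lambda x:(fk(x)-[r,z,C])*[1,1,w],[0,1.4,1.7],bounds=(lo,hi)).x
for r0,z0 in [(.3,.75),(.3,.65),(.4,.7)]:
  for cx,cz in [(0,-.05),(-.025,-.043),(-.043,-.025),(.025,-.043),(-.05,0)]:
    q=ik(r0,z0,np.pi);out=[]
    for i in range(24):
        th=np.pi-fk(q)[2]
        d=cx*np.array([-np.cos(th),-np.sin(th)])+cz*np.array([np.sin(th),-np.cos(th)])
        q=step(q,*d,w)
        if i%4==3: f=fk(q);out.append((round(np.degrees(f[2])-180,1),*f[:2].round(2)))
    print(r0,z0,cx,cz,[tuple(float(v) for v in o) for o in out],q.round(2))
E
```

```text
[ 0.98136247  0.18909948 -0.00557289 -0.03373486]
1 [ 0.0512 -0.2807  0.2361] [ 0.9813  0.1893 -0.0054 -0.0337]
-1 [ 0.0582 -0.2794  0.2361] [ 0.9808  0.192   0.0053 -0.0337]
0 grasp 6.1e-28 [ 0.03  0.18  1.74 -0.    1.23  1.35]
0 sheet0 7.6e-29 [-0.37  0.7   1.1  -0.18  2.1   1.31]
0 sheet1 3.3e-24 [-0.36  0.81  0.92 -0.18  2.17  1.31]
0 tray 4.3e-17 [0.48 0.69 1.11 0.4  2.01 2.15]
0 tray0 1.7e-15 [0.53 0.52 1.28 0.43 1.98 2.19]
0 tilt 6.0e-04 [ 2.98 -0.18  0.63  0.    2.65 -1.59]
1 grasp 6.8e-25 [ 0.03  0.18  1.74  0.    1.23 -1.79]
1 sheet0 3.8e-17 [-0.37  0.7   1.1  -0.18  2.1  -1.83]
1 sheet1 2.9e-26 [-0.36  0.81  0.92 -0.18  2.17 -1.83]
1 tray 4.0e-17 [ 0.48  0.69  1.11  0.4   2.01 -0.99]
1 tray0 5.6e-24 [ 0.53  0.52  1.28  0.43  1.98 -0.95]
1 tilt 6.0e-04 [ 2.98 -0.18  0.63 -0.    2.65  1.55]
0.3 0.75 0 -0.05 [(-12.9, 0.29, 0.74), (-20.7, 0.24, 0.78), (-27.3, 0.17, 0.8), (-33.9, 0.1, 0.81), (-40.5, 0.02, 0.82), (-47.1, -0.05, 0.81)] [-0.6   0.27  2.65]
0.3 0.75 -0.025 -0.043 [(-10.6, 0.36, 0.72), (-16.6, 0.36, 0.74), (-23.1, 0.36, 0.76), (-29.9, 0.34, 0.79), (-37.1, 0.31, 0.82
[... 1481 characters left out ...]
-42.3, 0.0, 0.82)] [-0.52  0.27  2.65]
0.4 0.7 -0.025 -0.043 [(-7.6, 0.42, 0.69), (-13.8, 0.42, 0.71), (-20.5, 0.41, 0.74), (-27.5, 0.39, 0.77), (-34.7, 0.36, 0.81), (-42.1, 0.31, 0.84)] [-0.17  0.27  2.31]
0.4 0.7 -0.043 -0.025 [(-6.7, 0.49, 0.65), (-13.5, 0.57, 0.64), (-21.3, 0.62, 0.64), (-29.7, 0.65, 0.67), (-38.5, 0.67, 0.72), (-47.4, 0.66, 0.78)] [0.19 0.27 1.85]
0.4 0.7 0.025 -0.043 [(-9.0, 0.28, 0.72), (-16.8, 0.18, 0.74), (-24.9, 0.08, 0.75), (-33.2, -0.01, 0.74), (-41.6, -0.08, 0.75), (-50.2, -0.12, 0.78)] [-0.76  0.38  2.65]
0.4 0.7 -0.05 0 [(-4.8, 0.55, 0.61), (-10.3, 0.68, 0.54), (-17.4, 0.78, 0.49), (-25.9, 0.86, 0.47), (-34.9, 0.92, 0.47), (-44.2, 0.97, 0.51)] [0.64 0.27 1.46]
```

Blade angle is about 35.7° by both views, with the heel at the expected height. I'll grip the turner upright first. Then I'll pitch it nose-down at the arm's upper limit, with the arm turned to the rear.

Call:
{"op": "send_rows", "data": {"increments": [[[0,0,0],0.131,1],[[0.04,-0.008,0],0,1],[[0.05,-0.009,0],0,1],[[0.05,-0.009,0],0,1],[[0.05,-0.009,0],0,1],[[0.05,-0.009,0],0,1],[[0.05,-0.009,0],0,1],[[0.05,-0.009,0],0,1],[[0.05,-0.009,0],0,1],[[0.05,-0.009,0],0,1]]}}

```text
t: 6.0
tcp_pos: [0.4649, -0.0144, 0.1969]
eef_rot: [0.992, 0.125, 0.002, -0.003]
force: [0.6, -1.0, 1.0]
width: 1.0
gripper_force: 0.0
```

Call:
{"op": "send_rows", "data": {"increments": [[[0.035,-0.009,0],0,1],[[0,0,0],0,1]]}}

```text
t: 6.2
tcp_pos: [0.4975, 0.0034, 0.1957]
eef_rot: [0.992, 0.126, 0.001, -0.004]
force: [-0.8, -0.3, 0.1]
width: 1.0
gripper_force: 0.0
```

```bash
cat >> h.py <<'E'
def tgt(pos):
    """shift in tool axes from the measured TCP to pos; also tool-x azimuth"""
    o=r.observe();M=rot(o['eef_rot']);print('t',round(o['t'],1),'tcp',o['tcp_pos'].round(4),'shift',(M.T@(np.array(pos)-o['tcp_pos'])).round(4),'az',np.degrees(np.arctan2(M[1,0],M[0,0])).round(2),'z',M[:,2].round(3),'F',o['force'].round(1),'w',round(o['width'],3))
E
python3 - <<'E'
from h import *
tgt([.515,.013,.01])
o=r.observe();im=r.get_image('wrist');cv2.imwrite('pics/w1.png',im['frame']);print(im['intrinsics'],im['T_tool_cam'])
np.savez('w1.npz',**im,**{'p':o['tcp_pos'],'e':o['eef_rot']})
E
```

```text
t 6.2 tcp [0.4975 0.0034 0.1957] shift [ 0.0188 -0.0034  0.1857] az 14.46 z [ 0.001  0.008 -1.   ] F [-0.8 -0.3  0.1] w 1.0
[[371.64829954   0.         319.70856926]
 [  0.         371.64829954 238.57505497]
 [  0.           0.           1.        ]] [[-8.38021273e-04  9.59877004e-01  2.80420103e-01  7.03978676e-02]
 [ 9.99999638e-01  7.63001249e-04  3.76697730e-04  6.74628708e-04]
 [ 1.47622600e-04  2.80420317e-01 -9.59877296e-01 -1.43153760e-01]
 [ 0.00000000e+00  0.00000000e+00  0.00000000e+00  1.00000000e+00]]
```

View pics/w1.png

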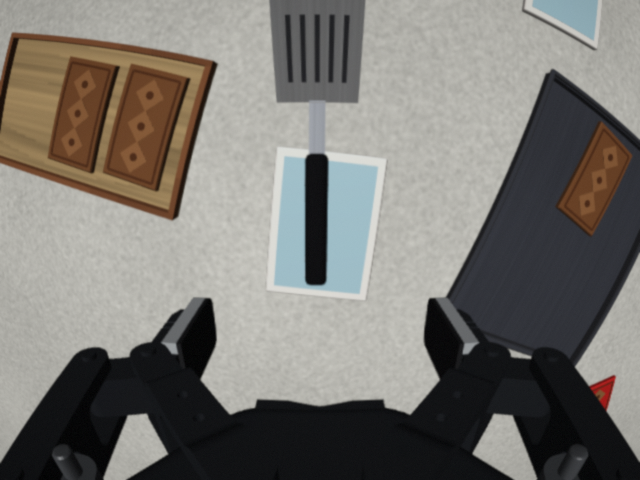

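The wrist view shows the handle running upright at columns 305–327, rows 153–285, centred between the fingers and aligned with tool x. I'll turn its ends into positions.

```bash
cat >> h.py <<'E'
def wray(d,u,v,h):
    K=d['intrinsics'];x,y=u-K[0,2],v-K[1,2];n=np.hypot(x,y);a=n/K[0,0]
    c=np.array([np.sin(a)*x/n,-np.sin(a)*y/n,-np.cos(a)]);T=d['T_tool_cam'];M=rot(d['e'])
    o=M@T[:3,3]+d['p'];v=M@T[:3,:3]@c
    return o+v*(h-o[2])/v[2]
E
python3 - <<'E'
from h import *
d=dict(np.load('w1.npz'))
a=wray(d,316.5,153,.026);b=wray(d,315.5,285,.026);print(a,b,np.hypot(*(a-b)[:2]),(a+b)/2,np.degrees(np.arctan2((a-b)[1],(a-b)[0])))
c=(a+b)/2;t=c+.025*(a-b)/np.linalg.norm(a-b);tgt([t[0],t[1],.007])
E
```

```text
[0.54889433 0.02018103 0.026     ] [ 0.4336627  -0.00822086  0.026     ] 0.11868022200043199 [0.49127851 0.00598008 0.026     ] 13.846080488809116
t 6.2 tcp [0.4957 0.0023 0.1958] shift [ 0.0215 -0.0031  0.1888] az 14.38 z [-0.001  0.007 -1.   ] F [ 0.5  0.1 -0. ] w 0.999
```

Handle length comes out at 118.7 mm, close to the 120 given, and both views agree on the pose. Descending and gripping.

Call:
{"op": "send_rows", "data": {"increments": [[[0.0105,-0.0015,0.04],0.01,1],[[0.011,-0.0015,0.04],0,0.4],[[0,0,0.04],0,0.4],[[0,0,0.04],0,0.4],[[0,0,0.018],0,0.4],[[0,0,0.011],0,0.4]]}}

```text
t: 6.85
tcp_pos: [0.5122, 0.01, 0.005]
eef_rot: [0.993, 0.118, -0.002, -0.004]
force: [-0.2, 0.4, 1.1]
width: 0.699
gripper_force: 0.0
```

Call:
{"op": "send_rows", "data": {"increments": [[[0,0,0],0,-1],[[0,0,0],0,-1],[[0,0,0],0,-1],[[0,0,0],0,-1]]}}

```text
t: 7.25
tcp_pos: [0.5158, 0.01, 0.0085]
eef_rot: [0.993, 0.119, 0.001, -0.003]
force: [-1.5, -0.1, 6.5]
width: 0.22
gripper_force: 61.9
```

```bash
python3 -c "
from h import *
tgt([.515,.013,.007])"
```

```text
t 7.2 tcp [0.5158 0.01   0.0085] shift [-0.0001 -0.0031  0.0015] az 13.63 z [ 0.002  0.007 -1.   ] F [-1.5 -0.1  6.5] w 0.22
```

Gripped. Lifting, then carrying the turner round to the rear side.

Call:
{"op": "send_rows", "data": {"increments": [[[0,0,-0.03],0,-1],[[0,0,-0.05],0.034,-1],[[0,0,-0.05],0.038,-1],[[0,0,-0.05],0.038,-1],[[0,0,-0.05],0.038,-1],[[0,0,-0.05],0.038,-1],[[0,0,-0.05],0.038,-1],[[0,0,-0.05],0.038,-1],[[0,0,-0.05],0.038,-1],[[0,0,-0.05],0.038,-1]]}}

```text
t: 8.25
tcp_pos: [0.5143, 0.007, 0.4881]
eef_rot: [0.999, -0.051, -0.001, -0.004]
force: [1.0, -0.1, -1.3]
width: 0.217
gripper_force: 60.6
```

Call:
{"op": "send_rows", "data": {"increments": [[[-0.036,-0.0244,0],0,-1],[[-0.036,-0.0244,0],0,-1],[[-0.036,-0.0244,0],0,-1],[[-0.036,-0.0244,0],0,-1],[[-0.036,-0.0244,0],0,-1],[[-0.036,-0.026,0],0,-1],[[-0.036,-0.026,0],0,-1],[[-0.036,-0.026,0],0,-1],[[-0.036,-0.026,0],0,-1],[[-0.036,-0.026,0],0,-1]]}}

```text
t: 9.25
tcp_pos: [0.1802, 0.2939, 0.4893]
eef_rot: [0.999, -0.05, -0.001, -0.004]
force: [1.2, 0.9, -2.1]
width: 0.214
gripper_force: 60.6
```

```bash
python3 -c "
from h import *
tgt([-.1,.36,.48]); print(r.observe()['q'].round(3))"
```

```text
t 9.2 tcp [0.1802 0.2939 0.4893] shift [-0.2854 -0.0376  0.0105] az -5.74 z [-0.002  0.009 -1.   ] F [ 1.2  0.9 -2.1] w 0.214
[ 0.849 -0.266  1.174  0.01   2.228  2.526]
```

q6 nears its limit on this side, so the route to the rear has to go round the other side. Before leaving, I add a small sideways pre-tilt here, so that the final nose azimuth suits both the sheet and the tray.

Call:
{"op": "send_rows", "data": {"increments": [[[0,0,-0.05],0,-1],[[0,0,-0.05],0,-1],[[0,0,-0.05],0,-1],[[0,0,-0.05],0,-1],[[0,0,-0.05],0,-1],[[0,0,-0.05],0,-1]]}}

```text
t: 9.85
tcp_pos: [0.1799, 0.2877, 0.6987]
eef_rot: [0.998, -0.05, 0.024, -0.037]
force: [-0.6, -0.3, -2.1]
width: 0.215
gripper_force: 61.9
```

```bash
python3 -c "
from h import *
tgt([-.1,.36,.48]); print(r.observe()['q'].round(3))"
```

```text
t 9.8 tcp [0.1799 0.2877 0.6987] shift [-0.2951 -0.0279  0.2087] az -5.81 z [ 0.051  0.071 -0.996] F [-0.6 -0.3 -2.1] w 0.215
[0.835 0.041 0.359 0.02  2.654 2.524]
```

Call:
{"op": "send_rows", "data": {"increments": [[[0.02,-0.028,-0.035],0,-1],[[0.02,-0.028,-0.035],0,-1]]}}

```text
t: 10.05
tcp_pos: [0.2057, 0.309, 0.6986]
eef_rot: [0.998, -0.05, 0.025, -0.042]
force: [1.7, 0.7, -4.1]
width: 0.216
gripper_force: 62.5
```

Call:
{"op": "send_rows", "data": {"increments": [[[0,0,0.05],0,-1],[[0,0,0.05],0,-1],[[0,0,0.05],0,-1],[[0,0,0.04],0,-1]]}}

```text
t: 10.45
tcp_pos: [0.214, 0.3217, 0.5292]
eef_rot: [0.997, -0.05, 0.027, -0.045]
force: [-0.0, 0.2, -2.5]
width: 0.219
gripper_force: 62.5
```

```bash
python3 -c "
from h import *
tgt([.36,0,.48]); print(r.observe()['q'].round(3))"
```

```text
t 10.4 tcp [0.214  0.3217 0.5292] shift [0.1756 0.3091 0.0296] az -5.89 z [ 0.058  0.086 -0.995] F [-0.   0.2 -2.5] w 0.219
[ 0.823 -0.203  1.04   0.02   2.202  2.507]
```

```bash
python3 -c "
from h import *
M=rot(r.observe()['eef_rot']);W=np.array([[.214,.3217,.529],[.37,0,.53],[.2,-.32,.54],[-.15,-.34,.55],[-.39,-.075,.56]])
print((np.diff(W,axis=0)@M/8).round(4))"
```

```text
[[ 0.0235  0.0379 -0.0025]
 [-0.017   0.0416 -0.0059]
 [-0.0432  0.0066 -0.004 ]
 [-0.0331 -0.03   -0.0001]]
```

Call:
{"op": "send_rows", "data": {"increments": [[[0.0235,0.038,-0.0025],0,-1],[[0.0235,0.038,-0.0025],0,-1],[[0.0235,0.038,-0.0025],0,-1],[[0.0235,0.038,-0.0025],0,-1],[[0.0235,0.038,-0.0025],0,-1],[[0.0235,0.038,-0.0025],0,-1],[[0.0235,0.038,-0.0025],0,-1],[[0.0235,0.038,-0.0025],0,-1],[[-0.017,0.0415,-0.006],0,-1],[[-0.017,0.0415,-0.006],0,-1]]}}

```text
t: 11.45
tcp_pos: [0.3274, -0.0815, 0.5348]
eef_rot: [0.997, -0.05, 0.026, -0.046]
force: [0.7, -0.1, -1.2]
width: 0.216
gripper_force: 62.5
```

Call:
{"op": "send_rows", "data": {"increments": [[[-0.017,0.0415,-0.006],0,-1],[[-0.017,0.0415,-0.006],0,-1],[[-0.017,0.0415,-0.006],0,-1],[[-0.017,0.0415,-0.006],0,-1],[[-0.017,0.0415,-0.006],0,-1],[[-0.017,0.0415,-0.006],0,-1],[[-0.043,0.0065,-0.004],0,-1],[[-0.043,0.0065,-0.004],0,-1],[[-0.043,0.0065,-0.004],0,-1],[[-0.043,0.0065,-0.004],0,-1]]}}

```text
t: 12.45
tcp_pos: [0.024, -0.328, 0.5488]
eef_rot: [0.997, -0.05, 0.027, -0.044]
force: [0.7, -0.5, -2.2]
width: 0.218
gripper_force: 62.5
```

Call:
{"op": "send_rows", "data": {"increments": [[[-0.043,0.0065,-0.004],0,-1],[[-0.043,0.0065,-0.004],0,-1],[[-0.043,0.0065,-0.004],0,-1],[[-0.043,0.0065,-0.004],0,-1],[[-0.033,-0.03,0],0,-1],[[-0.033,-0.03,0],0,-1],[[-0.033,-0.03,0],0,-1]]}}

```text
t: 13.15
tcp_pos: [-0.2391, -0.2373, 0.5568]
eef_rot: [0.997, -0.05, 0.027, -0.045]
force: [-0.9, -0.6, -2.1]
width: 0.218
gripper_force: 62.5
```

```bash
python3 -c "
from h import *
tgt([-.39,-.075,.56]); print(r.observe()['q'].round(3))"
```

```text
t 13.2 tcp [-0.2391 -0.2373  0.5568] shift [-0.1663 -0.1464  0.002 ] az -5.87 z [ 0.058  0.086 -0.995] F [-0.9 -0.6 -2.1] w 0.218
[-2.496 -0.132  0.917 -0.053  2.454 -0.864]
```

Call:
{"op": "send_rows", "data": {"increments": [[[-0.041,-0.033,0],0,-1],[[-0.041,-0.033,0],0,-1],[[-0.041,-0.033,0],0,-1],[[-0.041,-0.032,0],0,-1],[[0,0,-0.045],0,-1],[[0,0,-0.045],0,-1],[[0,0,-0.045],0,-1]]}}

```text
t: 13.85
tcp_pos: [-0.4043, -0.1089, 0.6607]
eef_rot: [0.998, -0.05, -0.005, -0.043]
force: [2.6, 6.9, 15.8]
width: 0.221
gripper_force: 62.2
```

```bash
python3 -c "
from h import *
tgt([-.39,-.09,.7]); print(r.observe()['q'].round(3))"
```

```text
t 13.8 tcp [-0.4043 -0.1089  0.6607] shift [ 0.0118 -0.0236 -0.0376] az -5.68 z [-0.006  0.086 -0.996] F [ 2.6  6.9 15.8] w 0.221
[-2.947  0.218  0.273 -0.184  2.655 -1.439]
```

Call:
{"op": "send_rows", "data": {"increments": [[[0,-0.012,0],0,-1]]}}

```text
t: 13.95
tcp_pos: [-0.4077, -0.0988, 0.6567]
eef_rot: [0.998, -0.048, 0.0, -0.044]
force: [-0.8, -0.2, -3.1]
width: 0.215
gripper_force: 62.1
```

```bash
python3 -c "
from h import *
tgt([-.39,-.09,.7]); print(r.observe()['q'].round(3))
im=r.get_image('wrist');cv2.imwrite('pics/w2.png',im['frame'])"
```

```text
t 13.9 tcp [-0.4077 -0.0988  0.6567] shift [ 0.0166 -0.0142 -0.0423] az -5.47 z [ 0.005  0.088 -0.996] F [-0.8 -0.2 -3.1] w 0.215
[-2.972  0.214  0.291 -0.183  2.65  -1.467]
```

View pics/w2.png

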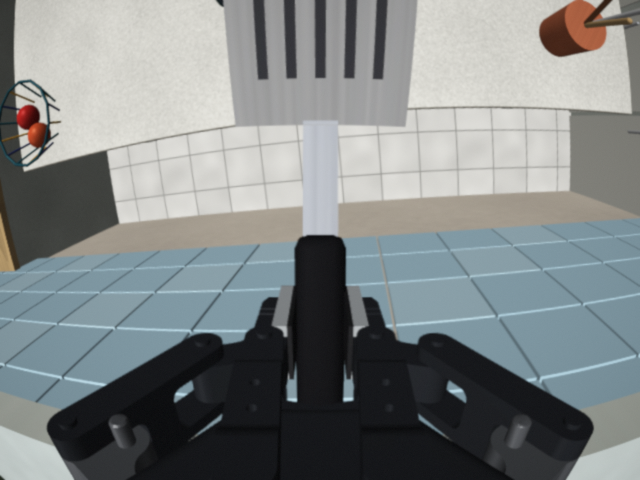

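Call:
{"op": "send_rows", "data": {"increments": [[[-0.025,0,-0.042],0,-1],[[-0.025,0,-0.042],0,-1],[[-0.025,0,-0.042],0,-1],[[-0.025,0,-0.042],0,-1],[[-0.025,0,-0.042],0,-1],[[-0.025,0,-0.042],0,-1]]}}

```text
t: 14.6
tcp_pos: [-0.3933, -0.0692, 0.6765]
eef_rot: [0.998, -0.048, -0.02, -0.034]
force: [-0.4, -0.0, -1.4]
width: 0.218
gripper_force: 62.1
```

```bash
python3 -c "
from h import *
tgt([-.39,-.09,.7]); print(r.observe()['q'].round(3))"
```

```text
t 14.6 tcp [-0.3933 -0.0692  0.6765] shift [ 0.0042  0.0188 -0.025 ] az -5.43 z [-0.037  0.07  -0.997] F [-0.4 -0.  -1.4] w 0.218
[-3.05   0.178  0.274 -0.156  2.654 -1.522]
```

Call:
{"op": "send_rows", "data": {"increments": [[[0.012,-0.002,-0.047],0,-1],[[0.012,-0.002,-0.047],0,-1],[[0.012,-0.002,-0.047],0,-1],[[0.012,-0.002,-0.047],0,-1]]}}

```text
t: 15.0
tcp_pos: [-0.3235, -0.0689, 0.7218]
eef_rot: [0.995, -0.046, -0.082, -0.034]
force: [-2.4, -1.0, -2.7]
width: 0.218
gripper_force: 62.0
```

```bash
python3 -c "
from h import *
tgt([-.39,-.09,.7]); print(r.observe()['q'].round(3))"
```

```text
t 15.0 tcp [-0.3235 -0.0689  0.7218] shift [-0.0599  0.0287  0.0306] az -5.0 z [-0.161  0.075 -0.984] F [-2.4 -1.  -2.7] w 0.218
[-3.01   0.055  0.274 -0.204  2.654 -1.535]
```

Call:
{"op": "send_rows", "data": {"increments": [[[0.012,-0.003,-0.047],0,-1],[[0.012,-0.003,-0.047],0,-1],[[0.012,-0.003,-0.047],0,-1],[[0.012,-0.003,-0.047],0,-1],[[0.005,-0.003,-0.048],0,-1],[[0.005,-0.003,-0.048],0,-1]]}}

```text
t: 15.6
tcp_pos: [-0.2118, -0.0648, 0.7711]
eef_rot: [0.984, -0.043, -0.171, -0.036]
force: [-7.4, 0.6, -2.9]
width: 0.219
gripper_force: 61.5
```

```bash
python3 -c "
from h import *
tgt([-.39,-.09,.7]); print(r.observe()['q'].round(3))"
```

```text
t 15.6 tcp [-0.2118 -0.0648  0.7711] shift [-0.1413  0.0461  0.1239] az -4.36 z [-0.332  0.085 -0.939] F [-7.4  0.6 -2.9] w 0.219
[-2.833 -0.115  0.274 -0.396  2.65  -1.557]
```

Call:
{"op": "send_rows", "data": {"increments": [[[-0.025,0,-0.043],0,-1],[[-0.025,0,-0.043],0,-1],[[-0.025,0,-0.043],0,-1],[[-0.025,0,-0.043],0,-1],[[-0.025,0,-0.043],0,-1],[[-0.025,0,-0.043],0,-1]]}}

```text
t: 16.2
tcp_pos: [-0.1998, -0.0395, 0.7789]
eef_rot: [0.982, -0.04, -0.185, -0.024]
force: [1.0, 6.9, -0.7]
width: 0.217
gripper_force: 61.8
```

```bash
python3 -c "
from h import *
tgt([-.39,-.09,.7]); print(r.observe()['q'].round(3))"
```

```text
t 16.2 tcp [-0.1998 -0.0395  0.7789] shift [-0.1443  0.0694  0.1389] az -4.26 z [-0.361  0.062 -0.93 ] F [ 1.   6.9 -0.7] w 0.217
[-3.104 -0.161  0.274 -0.163  2.655 -1.61 ]
```

Call:
{"op": "send_rows", "data": {"increments": [[[0.012,0.006,-0.047],0,-1],[[0.012,0.004,-0.047],0,-1],[[0.012,0.003,-0.047],0,-1],[[0.012,0.003,-0.047],0,-1]]}}

```text
t: 16.6
tcp_pos: [-0.1356, -0.0609, 0.7888]
eef_rot: [0.975, -0.04, -0.216, -0.026]
force: [-7.1, -1.6, -1.8]
width: 0.215
gripper_force: 61.0
```

```bash
python3 -c "
from h import *
tgt([-.39,-.09,.7]); print(r.observe()['q'].round(3))"
```

```text
t 16.6 tcp [-0.1356 -0.0609  0.7888] shift [-0.1904  0.0546  0.185 ] az -4.24 z [-0.419  0.068 -0.905] F [-7.1 -1.6 -1.8] w 0.215
[-2.315 -0.186  0.274 -0.849  2.65  -1.495]
```

```bash
python3 - <<'E'
from sim import *
w=.55
def ik(r,z,C): return least_squares(lambda x:(fk(x)-[r,z,C])*[1,1,w],[0,.6,2.4],bounds=(lo,hi)).x
C=np.pi-np.radians(25)
for r0 in (.42,.47):
  for z0 in (.6,.7):
    q=ik(r0,z0,C);print(r0,z0,q.round(2),fk(q).round(3))
    for a in (90,70,50,30):
        q=ik(r0,z0,C);d=.05*np.array([np.cos(np.radians(a)),np.sin(np.radians(a))]);o=[]
        for i in range(16):
            q=step(q,*d,w)
            if i%4==3: f=fk(q);o.append([round(float(v),2) for v in (np.degrees(f[2])-180,f[0],f[1],*q)])
        print(a,o)
E
```

```text
0.42 0.6 [-0.3   1.01  2.  ] [0.42  0.6   2.705]
90 [[-26.7, 0.41, 0.76, 0.01, 0.27, 2.39], [-33.98, 0.37, 0.8, -0.07, 0.27, 2.35], [-41.68, 0.35, 0.84, -0.13, 0.27, 2.28], [-49.79, 0.33, 0.88, -0.19, 0.27, 2.19]]
70 [[-27.17, 0.47, 0.74, 0.08, 0.27, 2.31], [-35.23, 0.49, 0.78, 0.06, 0.27, 2.2], [-43.74, 0.51, 0.81, 0.04, 0.27, 2.07], [-52.59, 0.54, 0.85, 0.03, 0.27, 1.93]]
50 [[-26.87, 0.53, 0.72, 0.16, 0.27, 2.25], [-35.02, 0.6, 0.73, 0.18, 0.27, 2.08], [-43.67, 0.66, 0.75, 0.21, 0.27, 1.9], [-52.64, 0.72, 0.78, 0.24, 0.27, 1.71]]
30 [[-25.75, 0.59, 0.69, 0.23, 0.27, 2.19], [-33.29, 0.69, 0.67, 0.31, 0.27, 1.98], [-41.52, 0.79, 0.66, 0.39, 0.27, 1.76], [-50.16, 0.87, 0.66, 0.46, 0.27, 1.54]]
0.42 0.7 [-0.12  0.6   2.23] [0.42  0.7   2.705]
90 [[-30.29, 0.39, 0.78, -0.03, 0.27, 2.37], [-37.78, 0.36, 0.82, -0.1, 0.27, 2.31], [-45.69, 0.34, 0.86, -0.16, 0.27, 2.24], [-54.0, 0.33, 0.9, -0.21, 0.27, 2.14]]
70 [[-30.79, 0.45, 0.77, 0.04, 0.27, 2.3], [-38.94, 0.47, 0.8, 0.02, 0.27, 2.17], [-47.53, 0.5, 0.84, 0.01, 0.27, 2.03], [-56.45, 0.53, 0.88, 0.0, 0.27, 1.88]]
50 [[-30.48, 0.51, 0.75
[... 1002 characters left out ...]
]
0.47 0.7 [-0.02  0.5   2.22] [0.47  0.7   2.705]
90 [[-31.03, 0.43, 0.77, 0.01, 0.27, 2.32], [-38.71, 0.4, 0.82, -0.07, 0.27, 2.26], [-46.78, 0.37, 0.86, -0.13, 0.27, 2.19], [-55.23, 0.36, 0.9, -0.18, 0.27, 2.09]]
70 [[-31.64, 0.49, 0.76, 0.08, 0.27, 2.24], [-40.0, 0.51, 0.79, 0.05, 0.27, 2.12], [-48.74, 0.53, 0.83, 0.04, 0.27, 1.98], [-57.77, 0.56, 0.88, 0.03, 0.27, 1.83]]
50 [[-31.42, 0.55, 0.73, 0.15, 0.27, 2.18], [-39.77, 0.62, 0.75, 0.18, 0.27, 2.0], [-48.55, 0.68, 0.77, 0.21, 0.27, 1.81], [-57.58, 0.74, 0.8, 0.25, 0.27, 1.62]]
30 [[-30.36, 0.6, 0.71, 0.21, 0.27, 2.13], [-37.99, 0.71, 0.69, 0.3, 0.27, 1.91], [-46.27, 0.8, 0.68, 0.38, 0.27, 1.68], [-54.9, 0.89, 0.68, 0.46, 0.27, 1.46]]
```

```bash
python3 -c "
from h import *
tgt([-.415,-.095,.69])"
```

```text
t 16.6 tcp [-0.1356 -0.0609  0.7888] shift [-0.2084  0.0622  0.2042] az -4.24 z [-0.419  0.068 -0.905] F [-7.1 -1.6 -1.8] w 0.215
```

Call:
{"op": "send_rows", "data": {"increments": [[[-0.03,0.009,0.035],0,-1],[[-0.03,0.009,0.034],0,-1],[[-0.03,0.009,0.034],0,-1],[[-0.03,0.009,0.034],0,-1],[[-0.03,0.009,0.034],0,-1],[[-0.03,0.009,0.034],0,-1],[[-0.028,0.008,0],0,-1],[[0,0,0],0,-1]]}}

```text
t: 17.4
tcp_pos: [-0.4043, -0.0954, 0.69]
eef_rot: [0.977, -0.038, -0.209, -0.032]
force: [0.4, 0.4, -3.2]
width: 0.222
gripper_force: 61.3
```

```bash
python3 -c "
from h import *
tgt([-.415,-.095,1.19]);print(r.observe()['q'].round(3))"
```

```text
t 17.4 tcp [-0.4043 -0.0954  0.69  ] shift [-0.2148 -0.0228 -0.451 ] az -3.8 z [-0.405  0.078 -0.911] F [ 0.4  0.4 -3.2] w 0.222
[-2.916 -0.09   0.603 -0.212  2.225 -1.431]
```

Call:
{"op": "send_rows", "data": {"increments": [[[-0.021,-0.003,-0.045],0,-1],[[-0.021,-0.003,-0.045],0,-1],[[-0.021,-0.003,-0.045],0,-1],[[-0.022,-0.003,-0.045],0,-1],[[-0.023,-0.003,-0.044],0,-1],[[-0.024,-0.003,-0.043],0,-1],[[-0.025,-0.003,-0.043],0,-1],[[-0.026,-0.003,-0.042],0,-1]]}}

```text
t: 18.2
tcp_pos: [-0.3338, -0.0563, 0.8034]
eef_rot: [0.954, -0.033, -0.296, -0.023]
force: [-0.0, 0.5, -2.8]
width: 0.212
gripper_force: 61.7
```

```bash
python3 -c "
from h import *
tgt([-.415,-.095,1.19]);print(r.observe()['q'].round(3))"
```

```text
t 18.2 tcp [-0.3338 -0.0563  0.8034] shift [-0.2836  0.0351 -0.2755] az -3.42 z [-0.563  0.064 -0.824] F [-0.   0.5 -2.8] w 0.212
[-3.01  -0.079  0.274 -0.194  2.35  -1.549]
```

Call:
{"op": "send_rows", "data": {"increments": [[[-0.028,0.001,-0.041],0,-1],[[-0.029,0.001,-0.04],0,-1],[[-0.03,0.001,-0.04],0,-1],[[-0.031,0.001,-0.039],0,-1],[[0,0,0],0,-1]]}}

```text
t: 18.7
tcp_pos: [-0.3131, -0.0515, 0.8308]
eef_rot: [0.938, -0.03, -0.345, -0.02]
force: [0.1, -0.4, -2.2]
width: 0.214
gripper_force: 61.8
```

```bash
python3 -c "
from h import *
tgt([-.415,-.095,1.19]);o=r.observe();print(o['q'].round(3),rot(o['eef_rot']).round(3))"
```

```text
t 18.7 tcp [-0.3131 -0.0515  0.8308] shift [-0.3083  0.0444 -0.2104] az -3.22 z [-0.645  0.059 -0.762] F [ 0.1 -0.4 -2.2] w 0.214
[-3.011 -0.131  0.274 -0.192  2.297 -1.556] [[ 0.761 -0.071 -0.645]
 [-0.043 -0.997  0.059]
 [-0.648 -0.017 -0.762]]
```

Call:
{"op": "send_rows", "data": {"increments": [[[-0.032,0.001,-0.038],0,-1],[[-0.032,0.001,-0.038],0,-1],[[0,0,0],0,-1]]}}

```text
t: 19.0
tcp_pos: [-0.3043, -0.0489, 0.845]
eef_rot: [0.928, -0.029, -0.37, -0.019]
force: [-0.2, 0.1, -2.5]
width: 0.221
gripper_force: 61.8
```

```bash
python3 -c "
from h import *
tgt([-.415,-.095,1.19]);o=r.observe();M=rot(o['eef_rot']);print(o['q'].round(3),M.round(3),np.degrees(np.arcsin(M[2,0])))
W=np.array([o['tcp_pos'],[-.36,-.15,.7],[-.2,-.38,.6],[.1,-.42,.55],[.33,-.3,.5]])
print((np.diff(W,axis=0)@M).round(3))"
```

```text
t 19.0 tcp [-0.3043 -0.0489  0.845 ] shift [-0.3158  0.0487 -0.1769] az -3.15 z [-0.686  0.057 -0.725] F [-0.2  0.1 -2.5] w 0.221
[-3.016 -0.156  0.274 -0.186  2.267 -1.559] [[ 0.724 -0.068 -0.686]
 [-0.04  -0.998  0.057]
 [-0.688 -0.014 -0.725]] -43.48773658461644
[[ 0.063  0.107  0.138]
 [ 0.194  0.22  -0.05 ]
 [ 0.253  0.02  -0.172]
 [ 0.196 -0.135 -0.115]]
```

```bash
python3 - <<'E'
from h import *
import full
from full import *
from scipy.optimize import least_squares
F0=full.FK
# refit with lateral offset from known poses
import sim
Q=[([-1.29509628,8.79157012e-02,1.37212731,1.5e-5,1.6835901,-.10305],[.20327,-.51058,.23022]),([-1.476,-.757,1.973,-.007,1.954,-.285],[.07185,-.18009,.23353]),([-1.259,.847,.367,-.004,1.989,-.069],[.30406,-.76349,.20548]),([-1.378,-.481,1.834,-.011,1.856,-.191],[.10564,-.265,.23621]),
([-3.016,-.156,.274,-.186,2.267,-1.559],[-.3043,-.0489,.845]),([-2.315,-.186,.274,-.849,2.65,-1.495],[-.1356,-.0609,.7888]),([.823,-.203,1.04,.02,2.202,2.507],[.214,.3217,.5292])]
def FK2(q,P):
    a2,a3,L,z0,off,al,d=P
    Rz=lambda a:R.from_euler('z',a);Ry=lambda a:R.from_euler('y',a)
    R1=Rz(q[0]);R2=R1*Ry(q[1]);R3=R2*Ry(q[2])
    w=R1.apply([off,d,z0])+R2.apply([0,0,a2])+R3.apply([a3*np.sin(al),0,a3*np.cos(al)])
    T=R3*Rz(q[3])*Ry(q[4])*Rz(np.pi/2+q[5]);return w+T.apply([0,0,L]),T
s=least_squares(lambda P:np.concatenate([(FK2(q,P)[0]-t)*1e3 for q,t in Q]),sim.p+[.053]);print(s.x.round(4),s.fun.round(1))
np.save('P.npy',s.x);P=s.x
o=r.observe();T=R.from_quat(o['eef_rot']);q=o['q'];M=T.as_matrix()
W=np.array([o['tcp_pos'],[-.40,-.20,.70],[-.28,-.38,.5],[.05,-.45,.42],[.33,-.34,.35],[.40,-.25,.25]])
for a,b in zip(W,W[1:]):
    for k in np.linspace(0,1,7)[1:]:
        x=a+(b-a)*k
        g=least_squares(lambda v:np.r_[FK2(v,P)[0]-x,.55*(FK2(v,P)[1]*T.inv()).as_rotvec()],np.clip(q,lo6+1e-3,hi6-1e-3),bounds=(lo6,hi6));q=g.x
        if k in (.5,1.) or g.cost>1e-7: print(x.round(2),q.round(2),'%.0e'%g.cost)
print((np.diff(W,axis=0)@M).round(3),np.linalg.norm(np.diff(W,axis=0),axis=1).round(2))
E
```

```text
[ 4.490e-01  5.101e-01  3.252e-01  1.528e-01 -1.000e-04  1.986e-01
  5.650e-02] [-0.  -0.1 -0.2 -0.  -0.  -0.1  0.2  0.   0.4  0.2  0.2 -0.1  0.2  0.
  0.  -0.3 -0.  -0.   0.  -0.1  0. ]
[-0.35 -0.12  0.77] [-2.6  -0.24  0.65 -0.46  2.03 -1.33] 6e-26
[-0.4 -0.2  0.7] [-2.45 -0.22  0.85 -0.53  1.87 -1.15] 1e-18
[-0.34 -0.29  0.6 ] [-2.11 -0.27  1.13 -0.69  1.82 -0.81] 4e-18
[-0.28 -0.38  0.5 ] [-1.85 -0.2   1.29 -0.76  1.79 -0.5 ] 3e-20
[-0.12 -0.42  0.46] [-1.45 -0.13  1.31 -0.83  1.99 -0.16] 1e-17
[ 0.05 -0.45  0.42] [-1.15  0.07  1.19 -0.8   2.14  0.13] 2e-16
[ 0.19 -0.4   0.38] [-0.88  0.16  1.16 -0.7   2.27  0.41] 5e-17
[ 0.33 -0.34  0.35] [-0.66  0.33  1.02 -0.57  2.37  0.68] 6e-16
[ 0.36 -0.3   0.3 ] [-0.57  0.35  1.09 -0.47  2.33  0.84] 3e-24
[ 0.4  -0.25  0.25] [-0.49  0.39  1.14 -0.37  2.29  1.  ] 1e-22
[[ 0.036  0.159  0.162]
 [ 0.232  0.174  0.053]
 [ 0.297  0.049 -0.172]
 [ 0.247 -0.128 -0.135]
 [ 0.116 -0.093  0.03 ]] [0.23 0.29 0.35 0.31 0.15]
```

The kinematic model fits within 0.5 mm and the return path is feasible. Turner is pitched 43.5° nose-down, so the blade slopes about 8°. Moving to the sheet.

Call:
{"op": "send_rows", "data": {"increments": [[[0.0045,0.02,0.02],0,-1],[[0.0045,0.02,0.02],0,-1],[[0.0045,0.02,0.02],0,-1],[[0.0045,0.02,0.02],0,-1],[[0.0045,0.02,0.02],0,-1],[[0.0045,0.02,0.02],0,-1],[[0.0045,0.02,0.02],0,-1],[[0.0045,0.02,0.02],0,-1]]}}

```text
t: 19.8
tcp_pos: [-0.4007, -0.2025, 0.6992]
eef_rot: [0.929, -0.028, -0.368, -0.019]
force: [-0.6, -0.7, -2.2]
width: 0.221
gripper_force: 61.8
```

Call:
{"op": "send_rows", "data": {"increments": [[[0.029,0.022,0.0066],0,-1],[[0.029,0.022,0.0066],0,-1],[[0.029,0.022,0.0066],0,-1],[[0.029,0.022,0.0066],0,-1],[[0.029,0.022,0.0066],0,-1],[[0.029,0.022,0.0066],0,-1],[[0.029,0.022,0.0066],0,-1],[[0.029,0.022,0.0066],0,-1]]}}

```text
t: 20.6
tcp_pos: [-0.2786, -0.3843, 0.4986]
eef_rot: [0.929, -0.028, -0.368, -0.019]
force: [-0.3, -0.1, -2.9]
width: 0.213
gripper_force: 61.8
```

Call:
{"op": "send_rows", "data": {"increments": [[[0.037,0.006,-0.0215],0,-1],[[0.037,0.006,-0.0215],0,-1],[[0.037,0.006,-0.0215],0,-1],[[0.037,0.006,-0.0215],0,-1],[[0.037,0.006,-0.0215],0,-1],[[0.037,0.006,-0.0215],0,-1],[[0.037,0.006,-0.0215],0,-1],[[0.037,0.006,-0.0215],0,-1]]}}

```text
t: 21.4
tcp_pos: [0.052, -0.4531, 0.4207]
eef_rot: [0.929, -0.028, -0.368, -0.019]
force: [0.6, -0.8, -2.1]
width: 0.216
gripper_force: 61.7
```

Call:
{"op": "send_rows", "data": {"increments": [[[0.031,-0.016,-0.017],0,-1],[[0.031,-0.016,-0.017],0,-1],[[0.031,-0.016,-0.017],0,-1],[[0.031,-0.016,-0.017],0,-1],[[0.031,-0.016,-0.017],0,-1],[[0.031,-0.016,-0.017],0,-1],[[0.031,-0.016,-0.017],0,-1],[[0.031,-0.016,-0.017],0,-1],[[0,0,0],0,-1]]}}

```text
t: 22.3
tcp_pos: [0.3355, -0.3413, 0.3487]
eef_rot: [0.929, -0.025, -0.369, -0.02]
force: [-1.0, -1.0, -1.7]
width: 0.215
gripper_force: 61.8
```

```bash
python3 - <<'E'
from h import *
tgt([.40,-.25,.25]);o=r.observe();M=rot(o['eef_rot']);print(o['q'].round(3),M.round(3))
for n in ['wrist','scene','top']:
    im=r.get_image(n);d=dict(im);o=r.observe();d['p']=o['tcp_pos'];d['e']=o['eef_rot'];np.savez(n+'3.npz',**d);cv2.imwrite(f'pics/{n}3.png',im['frame'])
E
```

```text
t 22.3 tcp [ 0.3355 -0.3413  0.3487] shift [ 0.1118 -0.0932  0.0326] az -2.47 z [-0.685  0.055 -0.726] F [-1.  -1.  -1.7] w 0.215
[-0.657  0.344  1.009 -0.57   2.373  0.67 ] [[ 0.726 -0.061 -0.685]
 [-0.031 -0.998  0.055]
 [-0.687 -0.019 -0.726]]
```

View pics/wrist3.png

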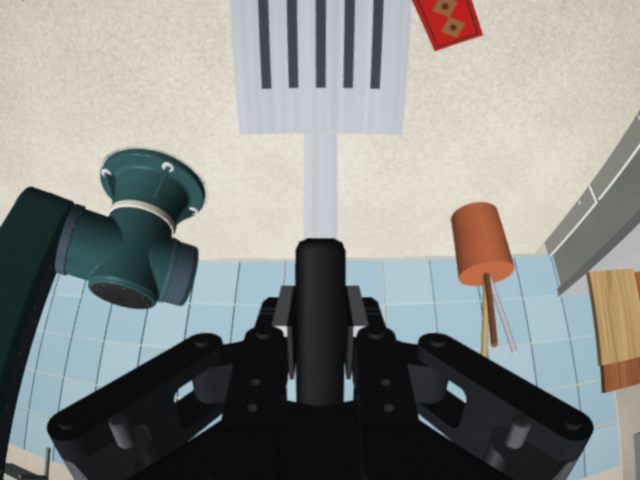

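```bash
python3 - <<'E'
from h import *
for n in ['scene','top']:
    d=dict(np.load(n+'3.npz'));C=pts(d);M=rot(d['e']);T=(C-d['p'])@M
    m=(T[...,0]>.07)&(T[...,0]<.19)&(abs(T[...,1])<.045)&(T[...,2]<.02)&(T[...,2]>-.1);c=T[m];w=C[m]
    if len(c)<30: print(n,len(c));continue
    # robust plane in world
    A=np.c_[c[:,0],c[:,1],np.ones(len(c))]
    k=np.ones(len(c),bool)
    for _ in range(5):
        co=np.linalg.lstsq(A[k],c[k,2],rcond=None)[0];e=c[:,2]-A@co;k=abs(e)<max(.003,2*e[k].std()) if _<2 else abs(e)<.004
    nrm=M@np.array([-co[0],-co[1],1]);nrm/=-np.linalg.norm(nrm)
    print(n,len(c),k.sum(),'angle in turner',np.degrees(np.arctan(-co[0])),'lat',np.degrees(np.arctan(co[1])),'z at x=.08:',co@[.08,0,1],'world normal',nrm.round(3),'x range',c[k,0].min().round(3),c[k,0].max().round(3),'y',c[k,1].min().round(3),c[k,1].max().round(3))
    # nose-direction slope
    u=M[:,0]*[1,1,0];u/=np.linalg.norm(u);print('nosedown slope',np.degrees(np.arcsin(nrm@u)),'roll',np.degrees(np.arcsin(nrm@np.cross([0,0,1],u))))
E
```

```text
scene 1660 1620 angle in turner 18.913784674951835 lat -0.11049439940395316 z at x=.08: 0.015577648045096901 world normal [ 0.412 -0.039  0.91 ] x range 0.07 0.164 y -0.035 0.035
nosedown slope 24.433279287383836 roll -1.0163351251659452
top 15
```

The view shows the turner still straight in the grip. The depth fit, though, says it has pivoted nose-down: blade at 18.9° to tool x and sloping 24°. Pressing the tip lightly on the empty part of the sheet will pivot it back. First I check when it slipped.

```bash
python3 - <<'E'
from h import *
d=dict(np.load('wrist3.npz'));T=np.linalg.inv(d['T_tool_cam']);K=d['intrinsics']
def proj(p):
    c=T@np.r_[p,1];x,y,z=c[0],-c[1],-c[2];n=np.hypot(x,y);a=np.arctan2(n,z);return K[0,2]+K[0,0]*a*x/n,K[1,2]+K[0,0]*a*y/n
for z in (-.0055,.005,.0156): print(z,np.round(proj([.08,0,z]),1),np.round(proj([.08,-.035,z]),1))
tgt([.33,-.25,.125])
E
```

```text
-0.0055 [317.5 107. ] [223. 110.]
0.005 [317.6 108.9] [229.7 111.4]
0.0156 [317.8 110.5] [235.5 112.7]
t 22.4 tcp [ 0.3321 -0.3426  0.352 ] shift [ 0.1506 -0.089   0.1717] az -3.07 z [-0.684  0.056 -0.728] F [ 0.2  0.8 -2.2] w 0.216
```

Call:
{"op": "send_rows", "data": {"increments": [[[0.011,-0.006,0.012],0,-1],[[0.021,-0.013,0.025],0,-1],[[0.021,-0.013,0.025],0,-1],[[0.021,-0.013,0.025],0,-1],[[0.021,-0.013,0.025],0,-1],[[0.021,-0.013,0.025],0,-1],[[0.021,-0.012,0.023],0,-1],[[0.013,-0.006,0.012],0,-1],[[0,0,0],0,-1]]}}

```text
t: 23.35
tcp_pos: [0.3279, -0.249, 0.1243]
eef_rot: [0.928, -0.029, -0.37, -0.02]
force: [-1.0, -0.9, -1.2]
width: 0.216
gripper_force: 61.7
```

```bash
cat > blade.py <<'E'
from h import *
def blade(n='scene',lim=.035):
    o=r.observe();d=r.get_image(n);C=pts(d);M=rot(o['eef_rot']);T=(C-o['tcp_pos'])@M
    m=(T[...,0]>.08)&(T[...,0]<.19)&(abs(T[...,1])<.034)&(T[...,2]<.03)&(T[...,2]>-.1)&(C[...,2]>.009);c=T[m]
    if len(c)<60: print('few',len(c));return
    A=np.c_[c[:,:2],np.ones(len(c))];k=np.ones(len(c),bool)
    for i in range(6):
        co=np.linalg.lstsq(A[k],c[k,2],rcond=None)[0];e=abs(c[:,2]-A@co);k=e<max(.003,np.percentile(e,60))
    n_=M@np.array([-co[0],-co[1],1]);n_/=-np.linalg.norm(n_);u=M[:,0]*[1,1,0];u/=np.linalg.norm(u)
    x1=np.percentile(c[k,0],99.5);tip=M@np.array([x1,0,co@[x1,0,1]])+o['tcp_pos']
    print('blade n',k.sum(),len(c),'turner ang',np.degrees(np.arctan(-co[0])).round(1),'nosedown',np.degrees(np.arcsin(n_@u)).round(1),'roll',np.degrees(np.arcsin(n_@np.cross([0,0,1],u))).round(1),'tip world',tip.round(4),'tool',[x1.round(4),(co@[x1,0,1]).round(4)],'noseaz',np.degrees(np.arctan2(u[1],u[0])).round(1))
E
python3 -c "
from blade import *
tgt([.33,-.25,.11]);blade()"
```

```text
t 23.4 tcp [ 0.3279 -0.249   0.1243] shift [0.0114 0.0011 0.0089] az -3.0 z [-0.686  0.058 -0.725] F [-1.  -0.9 -1.2] w 0.216
blade n 530 639 turner ang 18.6 nosedown 24.9 roll -0.8 tip world [ 0.4538 -0.2559  0.0221] tool [np.float64(0.1618), np.float64(-0.0126)] noseaz -3.0
```

Call:
{"op": "send_rows", "data": {"increments": [[[0.0048,0,0.005],0,-1],[[0.0048,0,0.005],0,-1],[[0.0028,0,0.003],0,-1],[[0.0028,0,0.003],0,-1],[[0.0028,0,0.003],0,-1],[[0.0028,0,0.003],0,-1]]}}

```text
t: 24.0
tcp_pos: [0.3295, -0.2495, 0.0964]
eef_rot: [0.929, -0.029, -0.368, -0.019]
force: [-1.9, -0.0, 4.0]
width: 0.219
gripper_force: 62.1
```

Call:
{"op": "send_rows", "data": {"increments": [[[0.0028,0,0.003],0,-1],[[0.0028,0,0.003],0,-1],[[0.0028,0,0.003],0,-1],[[0.0028,0,0.003],0,-1]]}}

```text
t: 24.4
tcp_pos: [0.3292, -0.2487, 0.0789]
eef_rot: [0.929, -0.029, -0.369, -0.019]
force: [-1.5, 0.1, 2.4]
width: 0.218
gripper_force: 62.1
```

```bash
python3 -c "
from blade import *
tgt([.33,-.25,.07]);blade()"
```

```text
t 24.4 tcp [ 0.3292 -0.2487  0.0789] shift [0.0067 0.0013 0.0058] az -3.11 z [-0.684  0.057 -0.728] F [-1.5  0.1  2.4] w 0.218
blade n 323 387 turner ang 34.4 nosedown 8.9 roll -0.5 tip world [ 0.4719 -0.2574  0.0082] tool [np.float64(0.1525), np.float64(-0.0467)] noseaz -3.1
```

That worked: the blade is now 8.9° nose-down with light contact. Sliding towards the biscuit along the sheet axis.

Call:
{"op": "send_rows", "data": {"increments": [[[0.0044,0.0005,-0.0041],0,-1],[[0.0087,0.0009,-0.0082],0,-1],[[0.0087,0.0009,-0.0082],0,-1],[[0.0087,0.0009,-0.0082],0,-1],[[0.0087,0.0009,-0.0082],0,-1],[[0.0058,0.0006,-0.0055],0,-1]]}}

```text
t: 25.05
tcp_pos: [0.3916, -0.2577, 0.0787]
eef_rot: [0.929, -0.029, -0.368, -0.019]
force: [-0.7, -0.4, 0.4]
width: 0.214
gripper_force: 62.0
```

```bash
python3 -c "
from blade import *
tgt([.33,-.25,.079]);blade()
im=r.get_image('scene');cv2.imwrite('pics/s4.png',cv2.resize(im['frame'][200:360,140:380],None,fx=3,fy=3,interpolation=cv2.INTER_CUBIC))"
```

```text
t 25.1 tcp [ 0.3916 -0.2577  0.0787] shift [-0.0453 -0.0036  0.0423] az -3.07 z [-0.683  0.057 -0.728] F [-0.7 -0.4  0.4] w 0.214
blade n 343 498 turner ang 44.8 nosedown -1.5 roll 1.5 tip world [ 0.5906 -0.2702  0.0136] tool [np.float64(0.1898), np.float64(-0.0894)] noseaz -3.1
```

View pics/s4.png

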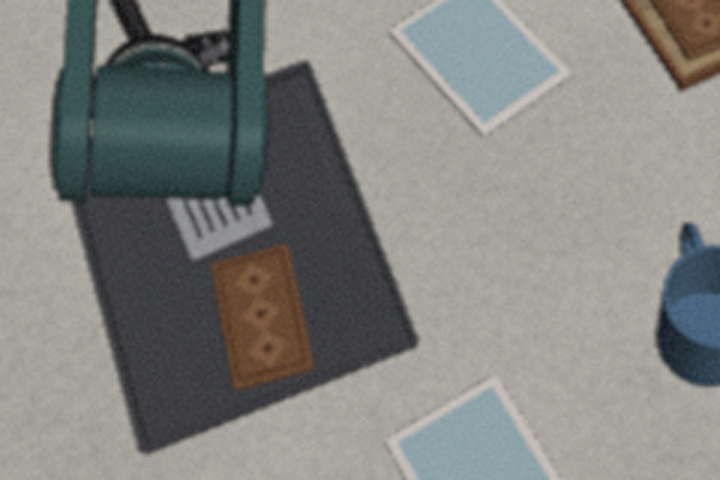

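The crop shows the blade edge from (192,258) to (272,225) and the biscuit's rear edge from (213,265) to (287,245), still clear of each other. Checking the lateral offset.

```bash
python3 -c "
from h import *
im=dict(np.load('scene3.npz'))
u=np.array([.990,-.141]);n=np.array([.141,.990]);c=np.array([.544,-.2694])
for nm,x,y,h in [('bl-',192,258,.007),('bl+',272,225,.007),('b1',213,265,.014),('b2',287,245,.014),('b3',234,388,.014),('b4',313,368,.014),('rimL',146,452,.017),('rimR',416,346,.017)]:
    w=ray(im,140+x/3,200+y/3,h)[:2];print(nm,w.round(4),'sheet',((w-c)@u).round(4),((w-c)@n).round(4))"
```

```text
bl- [ 0.54   -0.3016] sheet 0.0005 -0.0325
bl+ [ 0.5467 -0.2327] sheet -0.0025 0.0367
b1 [ 0.5581 -0.2892] sheet 0.0167 -0.0177
b2 [ 0.573  -0.2301] sheet 0.0232 0.043
b3 [ 0.6612 -0.3169] sheet 0.1227 -0.0305
b4 [ 0.6781 -0.2574] sheet 0.1311 0.0308
rimL [ 0.6738 -0.3942] sheet 0.1461 -0.1052
rimR [ 0.7046 -0.1804] sheet 0.1465 0.1107
```

Call:
{"op": "send_rows", "data": {"increments": [[[0.0036,-0.0003,-0.0034],0,-1],[[0.0036,-0.0003,-0.0034],0,-1],[[0.0036,-0.0003,-0.0034],0,-1],[[0.0036,-0.0003,-0.0034],0,-1],[[0.0036,-0.0003,-0.0034],0,-1],[[0.0036,0.0003,-0.0034],0,-1],[[0.0036,0.0004,-0.0034],0,-1],[[0.0036,0.0004,-0.0034],0,-1]]}}

```text
t: 25.95
tcp_pos: [0.4305, -0.2601, 0.0792]
eef_rot: [0.929, -0.029, -0.369, -0.019]
force: [-1.2, 0.5, -0.3]
width: 0.22
gripper_force: 61.9
```

Call:
{"op": "send_rows", "data": {"increments": [[[0.0036,0.0004,-0.0034],0,-1],[[0.0036,0.0004,-0.0034],0,-1],[[0.0036,0.0004,-0.0034],0,-1],[[0.0036,0.0004,-0.0034],0,-1]]}}

```text
t: 26.35
tcp_pos: [0.4502, -0.263, 0.0792]
eef_rot: [0.929, -0.029, -0.369, -0.019]
force: [-0.7, -0.2, -0.2]
width: 0.214
gripper_force: 61.9
```

```bash
cat > look.py <<'E'
from h import *
u=np.array([.990,-.141]);n=np.array([.141,.990]);c0=np.array([.5425,-.2700])
def bisc(name,h=.014,box=None):
    im=r.get_image(name);hsv=cv2.cvtColor(im['frame'],cv2.COLOR_BGR2HSV);P=pts(im)
    m=((hsv[...,0]<16)&(hsv[...,1]>100)&(hsv[...,2]>45)).astype(np.uint8)
    X0,X1,Y0,Y1=box or (.48,.75,-.40,-.15)
    m&=((P[...,0]>X0)&(P[...,0]<X1)&(P[...,1]>Y0)&(P[...,1]<Y1)).astype(np.uint8)
    m=cv2.morphologyEx(m,cv2.MORPH_CLOSE,np.ones((3,3)))
    cs=[c for c in cv2.findContours(m,cv2.RETR_EXTERNAL,cv2.CHAIN_APPROX_NONE)[0] if cv2.contourArea(c)>60]
    for c in cs:
        w=np.array([ray(im,*q,h)[:2] for q in c[:,0]],np.float32);(cx,cy),(a,b),an=cv2.minAreaRect(w)
        q=cv2.boxPoints(((cx,cy),(a,b),an));e=max([q[1]-q[0],q[2]-q[1]],key=lambda t:np.hypot(*t));e=e*np.sign(e[0])
        cm=np.zeros_like(m);cv2.drawContours(cm,[c],-1,1,-1);pp=P[(cm>0)&(P[...,2]==P[...,2])]
        A=np.c_[pp[:,:2]-[cx,cy],np.ones(len(pp))];k=np.linalg.lstsq(A,pp[:,2],rcond=None)[0]
        C=np.array([cx,cy]);print(name,'bisc',C.round(4),'size',round(max(a,b),3),round(min(a,b),3),'yaw',np.degrees(np.arctan2(e[1],e[0])).round(1),'sheet xy',((C-c0)@u).round(4),((C-c0)@n).round(4),'z',k[2].round(4),'grad',k[:2].round(3))
    return im
E
python3 -c "
from look import *
from blade import blade
tgt([.45,-.26,.079]);bisc('scene');bisc('top')
im=r.get_image('scene');cv2.imwrite('pics/s5.png',cv2.resize(im['frame'][200:360,140:380],None,fx=3,fy=3,interpolation=cv2.INTER_CUBIC))"
```

```text
t 26.4 tcp [ 0.4502 -0.263   0.0792] shift [-0.0001 -0.003   0.0004] az -3.12 z [-0.684  0.057 -0.728] F [-0.7 -0.2 -0.2] w 0.214
scene bisc [ 0.625  -0.2778] size 0.11 0.063 yaw -7.7 sheet xy 0.0828 0.0039 z 0.0166 grad [-0.038  0.022]
top bisc [ 0.6495 -0.2628] size 0.065 0.024 yaw -19.8 sheet xy 0.1049 0.0222 z 0.0204 grad [-0.425  2.649]
```

View pics/s5.png

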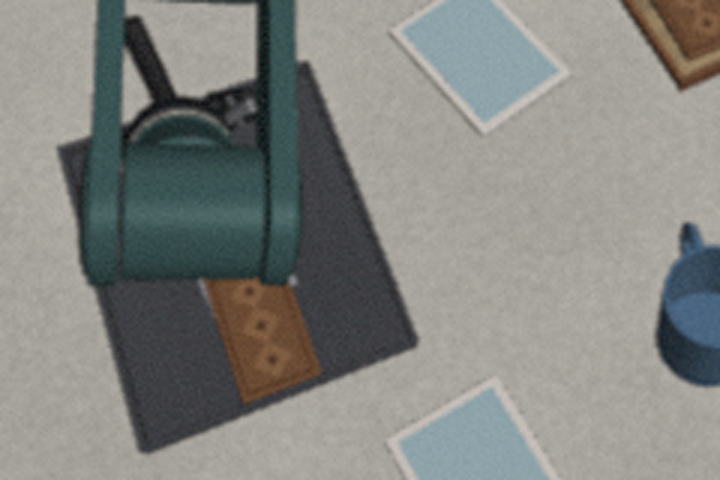

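The crop shows the biscuit aligned against the rim (yaw −7.7°), with the blade visible on both sides of its rear edge and already wedged about 30 mm under. Continuing.

Call:
{"op": "send_rows", "data": {"increments": [[[0.0039,0.0004,-0.003],0,-1],[[0.0036,0.0004,-0.0034],0,-1],[[0.0036,0.0004,-0.0034],0,-1],[[0.0036,0.0004,-0.0034],0,-1],[[0.0036,0.0004,-0.0034],0,-1],[[0.0036,0.0004,-0.0034],0,-1],[[0.0036,0.0004,-0.0034],0,-1],[[0.0036,0.0004,-0.0034],0,-1]]}}

```text
t: 27.3
tcp_pos: [0.4894, -0.2688, 0.0787]
eef_rot: [0.929, -0.029, -0.368, -0.019]
force: [-0.5, -0.0, -0.3]
width: 0.216
gripper_force: 61.9
```

```bash
python3 -c "
from look import *
tgt([.51,-.27,.079]);bisc('scene',.018)"
```

```text
t 27.3 tcp [ 0.4894 -0.2688  0.0787] shift [ 0.0148 -0.0002 -0.0143] az -3.11 z [-0.684  0.057 -0.728] F [-0.5 -0.  -0.3] w 0.216
scene bisc [ 0.6542 -0.2815] size 0.062 0.055 yaw 81.5 sheet xy 0.1122 0.0043 z 0.016 grad [-0.156  0.01 ]
```

Call:
{"op": "send_rows", "data": {"increments": [[[0.0036,0.0004,-0.0034],0,-1],[[0.0036,0.0004,-0.0034],0,-1],[[0.0036,0.0004,-0.0034],0,-1],[[0.0036,0.0004,-0.0034],0,-1],[[0.0028,0.0003,-0.0026],0,-1]]}}

```text
t: 27.85
tcp_pos: [0.5129, -0.2724, 0.0787]
eef_rot: [0.929, -0.029, -0.368, -0.019]
force: [-1.2, -0.3, -1.1]
width: 0.214
gripper_force: 61.9
```

```bash
python3 -c "
from look import *
tgt([.51,-.27,.079]);bisc('scene',.02)
im=r.get_image('scene');cv2.imwrite('pics/s6.png',cv2.resize(im['frame'][200:360,140:380],None,fx=3,fy=3,interpolation=cv2.INTER_CUBIC))"
```

```text
t 27.9 tcp [ 0.5129 -0.2724  0.0787] shift [-0.0024 -0.0022  0.0019] az -3.11 z [-0.683  0.057 -0.728] F [-1.2 -0.3 -1.1] w 0.214
scene bisc [ 0.676  -0.2967] size 0.044 0.017 yaw 59.1 sheet xy 0.1359 -0.0076 z 0.0123 grad [-0.206  0.022]
```

View pics/s6.png

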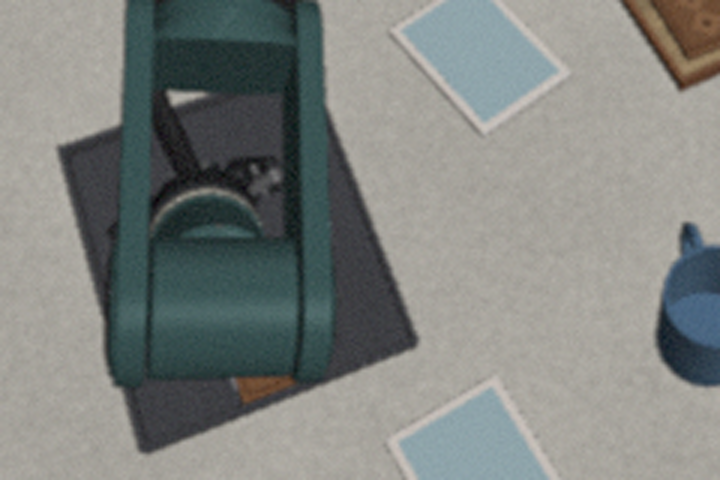

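Call:
{"op": "send_rows", "data": {"increments": [[[-0.002,0,-0.0022],0,-1],[[-0.0034,0,-0.0036],0,-1],[[-0.0048,0,-0.0051],0,-1],[[-0.0055,0,-0.0058],0,-1],[[-0.0055,0,-0.0058],0,-1],[[-0.0055,0,-0.0058],0,-1],[[-0.0048,0,-0.0051],0,-1],[[-0.0028,0,-0.003],0,-1]]}}

```text
t: 28.75
tcp_pos: [0.5126, -0.2731, 0.1299]
eef_rot: [0.929, -0.029, -0.368, -0.019]
force: [-0.2, -0.3, -1.7]
width: 0.213
gripper_force: 61.7
```

```bash
python3 -c "
from look import *
tgt([.51,-.27,.125]);bisc('scene',.06,(.4,.8,-.45,-.1));bisc('top',.06,(.4,.8,-.45,-.1))
im=r.get_image('wrist');cv2.imwrite('pics/w7.png',im['frame'])
o=r.observe();print(o['q'].round(3))"
```

```text
t 28.8 tcp [ 0.5126 -0.2731  0.1299] shift [ 0.0013 -0.0029  0.0055] az -3.15 z [-0.683  0.056 -0.729] F [-0.2 -0.3 -1.7] w 0.213
scene bisc [ 0.674  -0.2892] size 0.068 0.026 yaw 59.1 sheet xy 0.1329 -0.0005 z 0.0683 grad [ 1.403 -0.487]
[-0.449  0.714  0.908 -0.313  2.216  1.086]
```

View pics/w7.png

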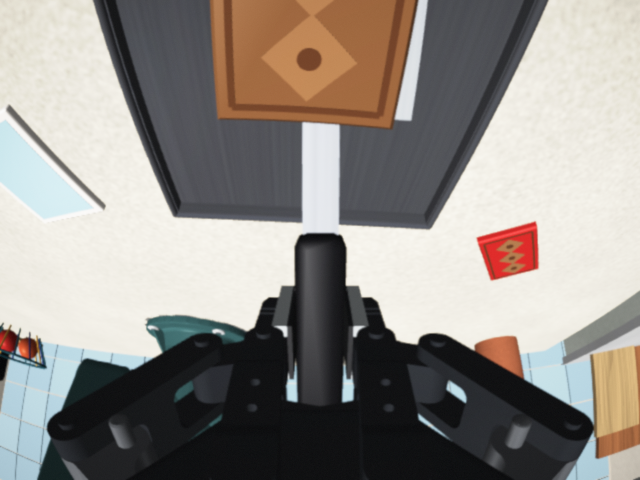

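The wrist view shows the biscuit lying on the blade with its rear edge at the heel (row ≈120, columns 217–392). I'll carry it to the tray with gentle ramps and a small spin on the way.

Call:
{"op": "send_rows", "data": {"increments": [[[-0.0007,-0.0056,0.0008],0,-1],[[-0.0013,-0.0112,0.0016],0,-1],[[-0.002,-0.0168,0.0024],0,-1],[[-0.0026,-0.0224,0.0032],0,-1],[[-0.0033,-0.028,0.004],0,-1],[[-0.0033,-0.028,0.004],0,-1],[[-0.0033,-0.028,0.004],0,-1],[[-0.0033,-0.028,0.004],0,-1],[[-0.0033,-0.028,0.004],0,-1],[[-0.0033,-0.028,0.004],0,-1]]}}

```text
t: 29.9
tcp_pos: [0.4856, -0.0441, 0.1269]
eef_rot: [0.929, -0.028, -0.369, -0.019]
force: [0.7, -0.2, -3.5]
width: 0.217
gripper_force: 61.7
```

Call:
{"op": "send_rows", "data": {"increments": [[[-0.0033,-0.028,0.004],0,-1],[[-0.0033,-0.028,0.004],-0.007,-1],[[-0.0033,-0.028,0.004],-0.007,-1],[[-0.0033,-0.028,0.004],-0.007,-1],[[-0.0033,-0.028,0.004],-0.007,-1],[[-0.0033,-0.028,0.004],-0.007,-1],[[-0.0033,-0.028,0.004],-0.007,-1],[[-0.0033,-0.028,0.004],-0.007,-1],[[-0.0033,-0.028,0.004],-0.007,-1],[[-0.0033,-0.028,0.004],-0.007,-1]]}}

```text
t: 30.9
tcp_pos: [0.4474, 0.2375, 0.1292]
eef_rot: [0.929, 0.001, -0.368, -0.03]
force: [0.5, -0.5, -3.3]
width: 0.215
gripper_force: 61.8
```

Call:
{"op": "send_rows", "data": {"increments": [[[-0.0033,-0.028,0.004],-0.007,-1],[[-0.0033,-0.028,0.004],0,-1],[[-0.0026,-0.0224,0.0032],0,-1],[[-0.002,-0.0168,0.0024],0,-1],[[-0.0013,-0.0112,0.0016],0,-1],[[-0.0007,-0.0056,0.0008],0,-1],[[0,0,0],0,-1]]}}

```text
t: 31.6
tcp_pos: [0.4302, 0.348, 0.1332]
eef_rot: [0.929, 0.004, -0.368, -0.032]
force: [0.1, -0.6, -2.4]
width: 0.216
gripper_force: 61.7
```

```bash
python3 -c "
from look import *
from blade import blade
tgt([.4409,.3488,.1]);bisc('scene',.06,(.4,.8,.2,.5));bisc('top',.06,(.4,.8,.29,.5))
im=r.get_image('wrist');cv2.imwrite('pics/w8.png',im['frame']);o=r.observe();print(o['q'].round(3))
im=r.get_image('scene');print(rot(o['eef_rot']).round(3));cv2.imwrite('pics/s8.png',cv2.resize(im['frame'][110:290,300:500],None,fx=3,fy=3))"
```

```text
t 31.6 tcp [0.4302 0.348  0.1332] shift [0.0305 0.0011 0.0169] az 2.39 z [-0.684  0.056 -0.728] F [ 0.1 -0.6 -2.4] w 0.216
scene bisc [0.5666 0.1859] size 0.105 0.021 yaw -5.0 sheet xy -0.0404 0.4548 z 0.0184 grad [ 0.002 -0.164]
scene bisc [0.5664 0.2403] size 0.107 0.062 yaw -4.6 sheet xy -0.0483 0.5085 z 0.0148 grad [-0.003 -0.009]
scene bisc [0.4998 0.2485] size 0.14 0.009 yaw 87.3 sheet xy -0.1154 0.5073 z 0.0226 grad [ 0.372 -0.022]
scene bisc [0.5918 0.3191] size 0.268 0.135 yaw -46.7 sheet xy -0.0343 0.5902 z 0.0418 grad [-0.553  0.127]
[0.389 0.576 1.115 0.374 2.117 2.038]
[[ 0.73  -0.018 -0.684]
 [ 0.029 -0.998  0.057]
 [-0.683 -0.061 -0.728]]
```

View pics/w8.png

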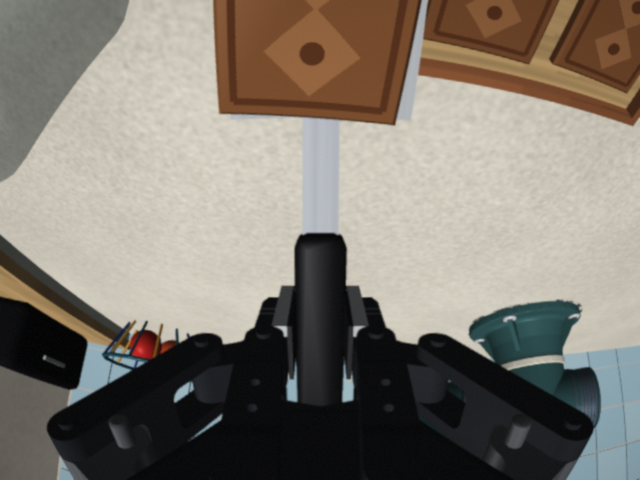

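Biscuit still sits well on the blade, its rear edge a few mm forward of the heel. I've used up the picture allowance (that was one over), so from here I go by numbers only.

```bash
cat > bz.py <<'E'
from h import *
FP=np.array([.5455,.3516]);tu=np.array([np.cos(np.radians(-3.1)),np.sin(np.radians(-3.1))]);tn=np.array([-tu[1],tu[0]])
def bz(zmin,zmax,names=('scene','top'),box=(.42,.70,.29,.45)):
    for n in names:
        im=r.get_image(n);P=pts(im);hsv=cv2.cvtColor(im['frame'],cv2.COLOR_BGR2HSV)
        m=(hsv[...,0]<16)&(hsv[...,1]>100)&(P[...,0]>box[0])&(P[...,0]<box[1])&(P[...,1]>box[2])&(P[...,1]<box[3])&(P[...,2]>zmin)&(P[...,2]<zmax)
        m=cv2.morphologyEx(m.astype(np.uint8),cv2.MORPH_OPEN,np.ones((3,3)))
        cs=cv2.findContours(m,cv2.RETR_EXTERNAL,cv2.CHAIN_APPROX_NONE)[0]
        if not cs: print(n,'none');continue
        c=max(cs,key=cv2.contourArea);cm=np.zeros_like(m);cv2.drawContours(cm,[c],-1,1,-1);pp=P[(cm>0)&(m>0)]
        A=np.c_[pp[:,:2]-pp[:,:2].mean(0),np.ones(len(pp))];k=np.linalg.lstsq(A,pp[:,2],rcond=None)[0]
        (cx,cy),(a,b),an=cv2.minAreaRect(pp[:,:2].astype(np.float32));q=cv2.boxPoints(((cx,cy),(a,b),an));e=max([q[1]-q[0],q[2]-q[1]],key=lambda t:np.hypot(*t));e=e*np.sign(e[0])
        d=np.array([cx,cy])-FP
        print(n,len(pp),'c',round(cx,4),round(cy,4),'size',round(max(a,b),3),round(min(a,b),3),'yaw',np.degrees(np.arctan2(e[1],e[0])).round(1),'zc',k[2].round(4),'slopes deg x,y',np.degrees(k[:2]).round(1),'off tray',(d@tu).round(4),(d@tn).round(4))
E
python3 -c "
from bz import *
bz(.045,.12)"
```

```text
scene 799 c 0.5468 0.3463 size 0.107 0.062 yaw -4.4 zc 0.0744 slopes deg x,y [-12.3   3. ] off tray 0.0016 -0.0052
top 38 c 0.589 0.3268 size 0.024 0.018 yaw -75.6 zc 0.0668 slopes deg x,y [-21.9  -1.6] off tray 0.0448 -0.0224
```

```bash
python3 - <<'E'
from h import *
for n in ['scene','top']:
    im=dict(np.load(n+'0.npz'));P=pts(im);hsv=cv2.cvtColor(im['frame'],cv2.COLOR_BGR2HSV)
    for y0,y1 in [(.14,.227),(.224,.305)]:
        m=(hsv[...,0]<14)&(hsv[...,1]>105)&(P[...,0]>.478)&(P[...,0]<.61)&(P[...,1]>y0)&(P[...,1]<y1)&(P[...,2]<.04)&(P[...,2]>.0)
        m=cv2.morphologyEx(m.astype(np.uint8),cv2.MORPH_OPEN,np.ones((3,3)));c=max(cv2.findContours(m,cv2.RETR_EXTERNAL,cv2.CHAIN_APPROX_NONE)[0],key=cv2.contourArea)
        w=np.array([ray(im,*q,.016)[:2] for q in c[:,0]],np.float32);(cx,cy),(a,b),an=cv2.minAreaRect(w);q=cv2.boxPoints(((cx,cy),(a,b),an));e=max([q[1]-q[0],q[2]-q[1]],key=lambda t:np.hypot(*t));e=e*np.sign(e[0])
        print(n,round(cx,4),round(cy,4),round(max(a,b),4),round(min(a,b),4),np.degrees(np.arctan2(e[1],e[0])).round(1))
E
```

```text
scene 0.5802 0.1791 0.0643 0.0402 66.5
scene 0.5516 0.2628 0.0875 0.0612 -5.3
top 0.5409 0.2119 0.0066 0.0065 2.2
top 0.5237 0.2453 0.0098 0.0065 -88.6
```

```bash
python3 -c "
from h import *
tgt([.4362,.351,.0952]); M=rot(r.observe()['eef_rot']);print((M.T@[0,0,-.002]).round(4),(M.T@[-.05*tu0 if 0 else -.05,0,0]).round(4))"
```

```text
t 31.9 tcp [0.4308 0.3471 0.1333] shift [ 0.03   -0.0016  0.0242] az 2.29 z [-0.684  0.058 -0.728] F [-0.9  0.6 -2.9] w 0.217
[0.0014 0.0001 0.0015] [-0.0365  0.0009  0.0342]
```

Call:
{"op": "send_rows", "data": {"increments": [[[0.0015,-0.0001,0.0012],0,-1],[[0.003,-0.0002,0.0024],0,-1],[[0.0042,-0.0002,0.0034],0,-1],[[0.0045,-0.0003,0.0036],0,-1],[[0.0045,-0.0003,0.0036],0,-1],[[0.0045,-0.0002,0.0036],0,-1],[[0.004,-0.0002,0.0032],0,-1],[[0.0028,-0.0001,0.0022],0,-1],[[0.001,0,0.001],0,-1]]}}

```text
t: 32.8
tcp_pos: [0.4357, 0.3517, 0.0947]
eef_rot: [0.929, 0.004, -0.368, -0.032]
force: [-0.6, -1.5, -2.9]
width: 0.216
gripper_force: 61.7
```

```bash
python3 -c "
from bz import *
tgt([.4362,.351,.0952]);bz(.01,.07)"
```

```text
t 32.8 tcp [0.4357 0.3517 0.0947] shift [-0.      0.0007 -0.0008] az 2.36 z [-0.684  0.057 -0.727] F [-0.6 -1.5 -2.9] w 0.216
scene 805 c 0.5395 0.3602 size 0.134 0.079 yaw -3.1 zc 0.0355 slopes deg x,y [-11.8   0.8] off tray -0.0065 0.0082
top 18 c 0.5975 0.3338 size 0.014 0.013 yaw -82.5 zc 0.0259 slopes deg x,y [-53.4  -1.1] off tray 0.0529 -0.015
```

Call:
{"op": "send_rows", "data": {"increments": [[[0.0014,0,0.0015],0,-1],[[0.0014,0,0.0015],0,-1],[[0.0007,0,0.0007],0,-1],[[0.0007,0,0.0007],0,-1],[[0.0007,0,0.0007],0,-1]]}}

```text
t: 33.4
tcp_pos: [0.436, 0.3522, 0.0882]
eef_rot: [0.929, 0.004, -0.368, -0.032]
force: [-0.5, 0.6, -4.0]
width: 0.214
gripper_force: 61.7
```

Call:
{"op": "send_rows", "data": {"increments": [[[0.0007,0,0.0007],0,-1],[[0.0007,0,0.0007],0,-1],[[0,0,0],0,-1]]}}

```text
t: 33.7
tcp_pos: [0.4359, 0.3523, 0.086]
eef_rot: [0.929, 0.004, -0.368, -0.032]
force: [-0.6, -1.1, -3.3]
width: 0.213
gripper_force: 61.7
```

```bash
python3 -c "
from bz import *
tgt([.4362,.351,.0852]);bz(.018,.07,('scene',),(.45,.70,.305,.40))"
```

```text
t 33.7 tcp [0.4359 0.3523 0.086 ] shift [0.0007 0.0013 0.0003] az 2.37 z [-0.684  0.057 -0.728] F [-0.6 -1.1 -3.3] w 0.213
scene 637 c 0.5459 0.3543 size 0.093 0.066 yaw -7.4 zc 0.0295 slopes deg x,y [-12.2   2.6] off tray 0.0003 0.0027
```

Call:
{"op": "send_rows", "data": {"increments": [[[0.0007,0,0.0007],0,-1],[[0.0007,0,0.0007],0,-1],[[0.0007,0,0.0007],0,-1],[[0,0,0],0,-1]]}}

```text
t: 34.15
tcp_pos: [0.4361, 0.3525, 0.0833]
eef_rot: [0.929, 0.004, -0.368, -0.032]
force: [0.3, -0.2, -2.8]
width: 0.213
gripper_force: 61.8
```

Call:
{"op": "send_rows", "data": {"increments": [[[0.0007,0,0.0007],0,-1],[[0.0007,0,0.0007],0,-1],[[0,0,0],0,-1]]}}

```text
t: 34.45
tcp_pos: [0.4361, 0.3527, 0.0818]
eef_rot: [0.929, 0.004, -0.368, -0.032]
force: [-1.2, 0.2, 0.1]
width: 0.217
gripper_force: 62.0
```

```bash
python3 -c "
from bz import *
tgt([.4362,.351,.0852]);bz(.018,.07,('scene',),(.45,.70,.305,.40))"
```

```text
t 34.5 tcp [0.4361 0.3527 0.0818] shift [-0.0024  0.0015 -0.0027] az 2.42 z [-0.683  0.057 -0.728] F [-1.2  0.2  0.1] w 0.217
scene 565 c 0.5419 0.3547 size 0.085 0.067 yaw -4.6 zc 0.0278 slopes deg x,y [-11.    2.5] off tray -0.0038 0.0029
```

Contact felt. Now a brisk pull back along the tray axis so the biscuit slides off.

Call:
{"op": "send_rows", "data": {"increments": [[[-0.033,-0.0016,0.031],0,-1],[[-0.008,-0.0004,0.0068],0,-1]]}}

```text
t: 34.7
tcp_pos: [0.3772, 0.3549, 0.0813]
eef_rot: [0.929, 0.004, -0.369, -0.031]
force: [1.3, -0.4, 0.9]
width: 0.215
gripper_force: 62.2
```

```bash
python3 -c "
from bz import *
from blade import blade
tgt([.3862,.355,.0852]);bz(.0125,.07,('scene','top'),(.45,.70,.305,.385))"
```

```text
t 34.7 tcp [0.3772 0.3549 0.0813] shift [ 0.0039 -0.0004 -0.009 ] az 2.35 z [-0.686  0.055 -0.725] F [ 1.3 -0.4  0.9] w 0.215
scene 706 c 0.5506 0.3514 size 0.108 0.066 yaw -3.4 zc 0.0195 slopes deg x,y [-4.5  1. ] off tray 0.0051 0.0
top 93 c 0.5512 0.3379 size 0.047 0.026 yaw 18.6 zc 0.0212 slopes deg x,y [-1.5  0.4] off tray 0.0064 -0.0134
```

The biscuit slid off almost on target (+5 mm along x, yaw −3.4°). Drawing the blade out the rest of the way, rising over the wall.

Call:
{"op": "send_rows", "data": {"increments": [[[-0.009,-0.0004,0.0047],0,-1],[[-0.009,-0.0004,0.0047],0,-1],[[-0.009,-0.0004,0.0047],0,-1],[[-0.014,-0.0008,0.009],0,-1],[[-0.02,-0.001,0.008],0,-1],[[-0.03,0,-0.005],0,-1],[[-0.03,0,-0.015],0,-1],[[-0.02,0,-0.02],0,-1]]}}

```text
t: 35.6
tcp_pos: [0.2819, 0.3535, 0.1864]
eef_rot: [0.929, 0.004, -0.368, -0.032]
force: [0.7, 0.8, -2.1]
width: 0.217
gripper_force: 61.8
```

```bash
python3 -c "
from bz import *
from blade import blade
tgt([.45,.2,.3]);print(r.observe()['q'].round(3));bz(.0125,.03,('scene','top'),(.485,.62,.31,.385));blade()"
```

```text
t 35.6 tcp [0.2819 0.3535 0.1864] shift [ 0.0401  0.1436 -0.2062] az 2.46 z [-0.684  0.056 -0.727] F [ 0.7  0.8 -2.1] w 0.217
[0.493 0.27  1.427 0.44  2.071 2.142]
scene 430 c 0.5487 0.3477 size 0.109 0.063 yaw -0.4 zc 0.0151 slopes deg x,y [-0.3 -0.3] off tray 0.0034 -0.0037
top 12 c 0.5475 0.3239 size 0.011 0.007 yaw -88.3 zc 0.0186 slopes deg x,y [  2.2 -20. ] off tray 0.0035 -0.0276
blade n 554 724 turner ang 31.3 nosedown 11.2 roll -4.1 tip world [0.4332 0.3573 0.1156] tool [np.float64(0.1591), np.float64(-0.0467)] noseaz 2.7
```

Biscuit lies flat in place (top at z = 15 mm, offset about 3 mm). Next, take the tilt back out at the front reach limit; planning the push direction.

```bash
python3 - <<'E'
import sim
from sim import *
P=np.load('P.npy');sim.p=list(P[:6])
w=.55
def ik(r,z,C): return least_squares(lambda x:(fk(x)-[r,z,C])*[1,1,w],[.4,1.,2.2],bounds=(lo,hi)).x
C=np.pi+np.radians(43.5);R_=[]
for r0 in (.3,.4,.5,.6):
  for z0 in (.2,.3,.4,.5,.6):
    q0=ik(r0,z0,C)
    if abs(fk(q0)-[r0,z0,C]).max()>1e-3: continue
    for a in (0,20,40,60,80,100):
        q=q0.copy();d=.05*np.array([np.cos(np.radians(a)),np.sin(np.radians(a))]);o=[];mz=9
        for i in range(30):
            q=step(q,*d,w);f=fk(q);t=np.degrees(f[2])-180;o.append((i+1,round(t,1),*f[:2].round(2),*q.round(2)))
            if t<-4: break
        R_.append((o[-1][0],t,r0,z0,a,[tuple(map(float,x)) for x in o[::5]]+[tuple(map(float,o[-1]))]))
R_.sort(key=lambda x:(x[1]>0,x[0]))
for x in R_[:6]: print(x[:5],x[5])
E
```

```text
(22, np.float64(-4.401888401443557), 0.3, 0.4, 100) [(1.0, 42.6, 0.29, 0.43, 0.01, 1.22, 2.65), (6.0, 31.9, 0.26, 0.49, -0.11, 1.16, 2.65), (11.0, 20.8, 0.25, 0.54, -0.18, 1.03, 2.65), (16.0, 9.4, 0.24, 0.61, -0.2, 0.86, 2.65), (21.0, -2.1, 0.23, 0.67, -0.2, 0.65, 2.65), (22.0, -4.4, 0.23, 0.69, -0.19, 0.61, 2.65)]
(22, np.float64(-5.233335982776026), 0.4, 0.4, 100) [(1.0, 42.0, 0.39, 0.42, 0.22, 1.0, 2.65), (6.0, 31.2, 0.32, 0.49, 0.03, 1.01, 2.65), (11.0, 20.0, 0.29, 0.55, -0.09, 0.93, 2.65), (16.0, 8.6, 0.27, 0.62, -0.14, 0.78, 2.65), (21.0, -2.9, 0.25, 0.68, -0.15, 0.59, 2.65), (22.0, -5.2, 0.25, 0.69, -0.15, 0.55, 2.65)]
(23, np.float64(-4.93520988655024), 0.3, 0.4, 80) [(1.0, 42.5, 0.31, 0.43, 0.05, 1.18, 2.65), (6.0, 31.5, 0.34, 0.49, 0.06, 0.98, 2.65), (11.0, 20.1, 0.37, 0.55, 0.09, 0.75, 2.65), (16.0, 8.6, 0.39, 0.62, 0.13, 0.51, 2.65), (21.0, -2.4, 0.4, 0.68, 0.18, 0.27, 2.65), (23.0, -4.9, 0.38, 0.69, 0.14, 0.27, 2.64)]
(23, np.float64(-4.624256502673887), 0.4, 0.4, 80) [(1.0, 41.8, 0.4, 0.42, 0.26, 0.96, 2.65), (6.0, 30.3, 0.4, 0.49, 0.2, 0.82, 2.65), (11.0, 18.8, 0.41, 0.55, 0.19, 0.63, 2.65), (16.0, 7.4, 0.42, 0.62, 0.2, 0.42, 2.65), (21.0, -2.1, 0.41, 0.67, 0.19, 0.27, 2.65), (23.0, -4.6, 0.39, 0.69, 0.15, 0.27, 2.64)]
(24, np.float64(-4.174378550249486), 0.3, 0.3, 100) [(1.0, 43.5, 0.29, 0.35, 0.01, 1.39, 2.5), (6.0, 36.3, 0.26, 0.46, -0.1, 1.22, 2.65), (11.0, 25.4, 0.24, 0.52, -0.18, 1.11, 2.65), (16.0, 14.2, 0.24, 0.58, -0.21, 0.95, 2.65), (21.0, 2.7, 0.23, 0.64, -0.21, 0.75, 2.65), (24.0, -4.2, 0.23, 0.68, -0.2, 0.62, 2.65)]
(24, np.float64(-5.020923597856807), 0.4, 0.3, 100) [(1.0, 43.5, 0.39, 0.35, 0.24, 1.14, 2.52), (6.0, 35.8, 0.33, 0.47, 0.07, 1.05, 2.65), (11.0, 24.7, 0.29, 0.53, -0.07, 0.99, 2.65), (16.0, 13.4, 0.27, 0.59, -0.14, 0.86, 2.65), (21.0, 1.9, 0.26, 0.65, -0.16, 0.68, 2.65), (24.0, -5.0, 0.25, 0.69, -0.16, 0.56, 2.65)]
```

Call:
{"op": "send_rows", "data": {"increments": [[[-0.0028,0.013,-0.0107],0,-1],[[-0.0056,0.0262,-0.0214],0,-1],[[-0.0056,0.0262,-0.0214],0,-1],[[-0.0056,0.0262,-0.0214],0,-1],[[-0.0056,0.0262,-0.0214],0,-1],[[-0.0056,0.0262,-0.0214],0,-1],[[-0.0056,0.0262,-0.0214],0,-1],[[-0.0056,0.0262,-0.0214],0,-1],[[-0.0056,0.0262,-0.0214],0,-1],[[-0.0056,0.0262,-0.0214],0,-1]]}}

```text
t: 36.75
tcp_pos: [0.3799, 0.0903, 0.3532]
eef_rot: [0.929, 0.003, -0.369, -0.032]
force: [0.8, 1.2, -3.3]
width: 0.213
gripper_force: 61.8
```

Call:
{"op": "send_rows", "data": {"increments": [[[-0.0056,0.0262,-0.0214],0,-1],[[-0.0056,0.0262,-0.0214],0.04,-1],[[-0.0028,0.013,-0.0107],0.04,-1],[[0,0,0],0,-1]]}}

```text
t: 37.15
tcp_pos: [0.4053, 0.0214, 0.3982]
eef_rot: [0.929, -0.036, -0.369, -0.018]
force: [0.1, 0.9, -1.5]
width: 0.22
gripper_force: 61.9
```

```bash
python3 -c "
from h import *
tgt([.403,.0235,.4]);o=r.observe();print(o['q'].round(3),rot(o['eef_rot']).round(3))"
```

```text
t 37.1 tcp [0.4053 0.0214 0.3982] shift [-0.0031 -0.0019  0.0004] az -4.19 z [-0.684  0.06  -0.727] F [ 0.1  0.9 -1.5] w 0.22
[-0.087  0.264  1.013  0.     2.621  1.561] [[ 0.725 -0.08  -0.684]
 [-0.053 -0.997  0.06 ]
 [-0.686 -0.007 -0.727]]
```

Call:
{"op": "send_rows", "data": {"increments": [[[-0.034,0,-0.0365],0,-1],[[-0.033,0,-0.0375],0,-1],[[-0.0315,0,-0.0385],0,-1],[[-0.03,0,-0.04],0,-1],[[-0.028,0,-0.0413],0,-1],[[-0.0265,0,-0.0422],0,-1],[[-0.025,0,-0.0432],0,-1],[[-0.023,0,-0.0443],0,-1]]}}

```text
t: 37.95
tcp_pos: [0.3704, 0.0175, 0.5094]
eef_rot: [0.97, -0.035, -0.241, -0.011]
force: [1.6, -0.6, -2.3]
width: 0.218
gripper_force: 61.8
```

```bash
python3 -c "
from h import *
tgt([.403,.0235,.4]);o=r.observe();print(o['q'].round(3),rot(o['eef_rot']).round(3))"
```

```text
t 38.0 tcp [0.3704 0.0175 0.5094] shift [ 0.0796 -0.0078  0.0817] az -4.06 z [-0.466  0.039 -0.884] F [ 1.6 -0.6 -2.3] w 0.218
[-0.099  0.109  0.866 -0.017  2.654  1.531] [[ 0.882 -0.073 -0.466]
 [-0.063 -0.997  0.039]
 [-0.468 -0.005 -0.884]]
```

Call:
{"op": "send_rows", "data": {"increments": [[[-0.022,0,-0.0445],0,-1],[[-0.02,0,-0.0455],0,-1],[[-0.018,0,-0.0463],0,-1],[[-0.016,0,-0.047],0,-1],[[-0.014,0,-0.0477],0,-1],[[-0.012,0,-0.0483],0,-1],[[-0.01,0,-0.0487],0,-1],[[-0.008,0,-0.049],0,-1],[[-0.006,0,-0.0494],0,-1],[[-0.004,0,-0.0496],0,-1]]}}

```text
t: 38.95
tcp_pos: [0.375, 0.0082, 0.625]
eef_rot: [0.997, -0.035, -0.069, 0.004]
force: [0.2, -0.6, -1.9]
width: 0.214
gripper_force: 61.7
```

```bash
python3 -c "
from h import *
tgt([.403,.0235,.4]);o=r.observe();print(o['q'].round(3),rot(o['eef_rot']).round(3))"
```

```text
t 39.0 tcp [0.375  0.0082 0.625 ] shift [ 0.0574 -0.0201  0.2189] az -4.02 z [-0.137 -0.003 -0.991] F [ 0.2 -0.6 -1.9] w 0.214
[-0.113  0.095  0.528 -0.04   2.655  1.493] [[ 0.988 -0.068 -0.137]
 [-0.069 -0.998 -0.003]
 [-0.137  0.013 -0.991]]
```

Call:
{"op": "send_rows", "data": {"increments": [[[-0.002,-0.002,-0.05],0,-1],[[0,-0.002,-0.05],0,-1],[[-0.004,-0.001,-0.05],0,-1],[[-0.004,0,-0.05],0,-1],[[-0.004,0,-0.05],0,-1]]}}

```text
t: 39.45
tcp_pos: [0.3621, 0.0127, 0.6808]
eef_rot: [0.999, -0.034, 0.016, 0.012]
force: [0.6, -1.0, -1.8]
width: 0.216
gripper_force: 61.7
```

Call:
{"op": "send_rows", "data": {"increments": [[[0,0,0.02],0,-1],[[0,0,0.03],0,-1]]}}

```text
t: 39.65
tcp_pos: [0.363, 0.0115, 0.6325]
eef_rot: [0.999, -0.034, 0.02, 0.012]
force: [1.3, 0.4, -1.6]
width: 0.217
gripper_force: 61.9
```

```bash
python3 -c "
from h import *
from blade import blade
tgt([.403,.0235,.4]);o=r.observe();print(o['q'].round(3),rot(o['eef_rot']).round(3));blade();blade('top')"
```

```text
t 39.6 tcp [0.363  0.0115 0.6325] shift [ 0.0298 -0.0201  0.2334] az -3.84 z [ 0.039 -0.026 -0.999] F [ 1.3  0.4 -1.6] w 0.217
[-0.105 -0.042  0.642 -0.036  2.5    1.504] [[ 0.997 -0.068  0.039]
 [-0.067 -0.997 -0.026]
 [ 0.04   0.023 -0.999]]
few 0
blade n 974 1260 turner ang 30.9 nosedown -31.9 roll 1.0 tip world [0.5202 0.0022 0.6746] tool [np.float64(0.1583), np.float64(-0.0485)] noseaz -3.8
```

Call:
{"op": "send_rows", "data": {"increments": [[[0.01,0,0.015],-0.06,-1],[[0.015,0,0.03],-0.08,-1],[[0.015,0,0.04],-0.08,-1],[[0.015,0,0.045],-0.06,-1],[[0.015,-0.004,0.045],-0.03,-1],[[0.015,-0.004,0.045],0,-1],[[0.015,-0.004,0.045],0,-1],[[0.015,-0.004,0.045],0,-1],[[0.012,-0.004,0.045],0,-1],[[0.01,-0.004,0.045],0,-1]]}}

```text
t: 40.75
tcp_pos: [0.5072, 0.0468, 0.234]
eef_rot: [0.992, 0.121, 0.015, 0.014]
force: [0.6, -0.5, -1.3]
width: 0.215
gripper_force: 61.7
```

Call:
{"op": "send_rows", "data": {"increments": [[[0,0,0.04],0,-1],[[0,0,0.03],0,-1],[[0,0,0.02],0,-1],[[0,0,0.01],0,-1],[[0,0,0],0,-1]]}}

```text
t: 41.25
tcp_pos: [0.5085, 0.0441, 0.1331]
eef_rot: [0.992, 0.121, 0.013, 0.014]
force: [0.3, 0.5, -2.1]
width: 0.221
gripper_force: 61.7
```

```bash
python3 -c "
from h import *
from blade import blade
tgt([.520,.0125,.05]);o=r.observe();print(rot(o['eef_rot']).round(3));blade();blade('top')"
```

```text
t 41.2 tcp [0.5085 0.0441 0.1331] shift [0.0018 0.0308 0.0842] az 13.92 z [ 0.028 -0.025 -0.999] F [ 0.3  0.5 -2.1] w 0.221
[[ 0.97   0.24   0.028]
 [ 0.24  -0.97  -0.025]
 [ 0.021  0.031 -0.999]]
blade n 621 624 turner ang 31.1 nosedown -32.3 roll 1.8 tip world [0.6618 0.0836 0.1838] tool [np.float64(0.1594), np.float64(-0.0473)] noseaz 13.9
blade n 367 612 turner ang 31.4 nosedown -32.7 roll 2.0 tip world [0.6604 0.0832 0.1869] tool [np.float64(0.1575), np.float64(-0.0488)] noseaz 13.9
```

Call:
{"op": "send_rows", "data": {"increments": [[[0.0006,0.008,0.015],0,-1],[[0.0006,0.012,0.025],0,-1],[[0.0006,0.0108,0.025],0,-1],[[0,0,0.019],0,-1],[[0,0,0.015],0,-1],[[0,0,0.01],0,-1],[[0,0,0.005],0,-1],[[0,0,0],0,-1]]}}

```text
t: 42.15
tcp_pos: [0.5207, 0.0119, 0.0205]
eef_rot: [0.992, 0.121, 0.013, 0.014]
force: [-0.6, 0.6, -2.3]
width: 0.216
gripper_force: 61.7
```

```bash
python3 -c "
from h import *
tgt([.520,.0125,.01])"
```

```text
t 42.1 tcp [0.5207 0.0119 0.0205] shift [-0.0007 -0.0011  0.0104] az 13.93 z [ 0.03  -0.025 -0.999] F [-0.6  0.6 -2.3] w 0.216
```

Call:
{"op": "send_rows", "data": {"increments": [[[0,0,0.004],0,-1],[[0,0,0.002],0,-1],[[0,0,0.002],0,-1],[[0,0,0],0,-1]]}}

```text
t: 42.55
tcp_pos: [0.5203, 0.0117, 0.0119]
eef_rot: [0.992, 0.121, 0.013, 0.014]
force: [-0.0, -0.2, -2.3]
width: 0.218
gripper_force: 61.7
```

Call:
{"op": "send_rows", "data": {"increments": [[[0,0,0.0015],0,-1],[[0,0,0.001],0,-1],[[0,0,0],0,-1]]}}

```text
t: 42.85
tcp_pos: [0.5206, 0.0116, 0.0113]
eef_rot: [0.992, 0.121, 0.013, 0.014]
force: [-5.7, -0.4, 7.6]
width: 0.217
gripper_force: 63.1
```

Contact felt, handle on the tile. Releasing and rising.

Call:
{"op": "send_rows", "data": {"increments": [[[0,0,-0.0005],0,0.4],[[0,0,0],0,0.6],[[0,0,0],0,0.6],[[0,0,0],0,0.6],[[0,0,-0.01],0,0.6],[[0,0,-0.03],0,0.6],[[0,0,-0.04],0,0.6],[[-0.02,0,-0.04],0,0.6],[[-0.03,0,-0.04],0,0.6],[[-0.03,0,-0.04],0,0.6]]}}

```text
t: 43.85
tcp_pos: [0.436, -0.0027, 0.2102]
eef_rot: [0.992, 0.121, 0.013, 0.014]
force: [0.1, -0.9, 0.7]
width: 0.802
gripper_force: 0.0
```

Call:
{"op": "send_rows", "data": {"increments": [[[-0.04,0,-0.03],0,0.6],[[-0.04,0,-0.02],0,0.6],[[-0.04,0,0],0,0.6],[[-0.03,0,0],0,0.6],[[0,0,0],0,0.6]]}}

```text
t: 44.35
tcp_pos: [0.2879, -0.0378, 0.2561]
eef_rot: [0.993, 0.12, 0.015, 0.015]
force: [0.9, -0.2, 0.2]
width: 0.797
gripper_force: 0.0
```

```bash
python3 - <<'E'
from bz import *
import re
tgt([.52,.0125,.2])
src=open('m.py').read()
d=r.get_image('top');np.savez('topE.npz',**d)
s=src.replace("top0.npz","topE.npz")
s='\n'.join(l for l in s.split('\n') if not l.startswith(("for p in","show('bisc'","show('sheet'")))
s+="\nshow('placed',((H<15)&(S>115)).astype(np.uint8),.016,(208,214,234,258))\n"
exec(s)
bz(.011,.03,('scene','top'),(.485,.615,.308,.392))
sc=r.get_image('scene');C=pts(sc)
for nm,A in (('scene',C),('top',P)):
    u=np.array([np.cos(np.radians(14)),np.sin(np.radians(14))]);n=np.array([-u[1],u[0]]);e=A[...,:2]-np.array([.4913,.006]);a=e@u;b=e@n
    for lo_,hi_ in [(-.055,-.02),(-.02,.02),(.02,.055)]:
        k=(a>lo_)&(a<hi_)&(abs(b)<.006)&((sc if nm=='scene' else im)['frame'].max(2)<70);print(nm,'handle z',lo_,k.sum(),np.nanmedian(A[...,2][k]).round(4))
E
```

```text
t 44.4 tcp [ 0.2879 -0.0378  0.2561] shift [0.2359 0.0043 0.0623] az 13.78 z [ 0.033 -0.027 -0.999] F [ 0.9 -0.2  0.2] w 0.797
tray c 0.5409 0.2677 size 0.2656 0.1498 longyaw 86.9 z med 0.0136
tile c 0.4838 -0.0024 size 0.1265 0.0887 longyaw 8.1 z med 0.0092
handle c 0.4937 0.0049 size 0.1158 0.0154 longyaw 13.6 z med 0.0269
placed c 0.5476 0.3485 size 0.1061 0.0631 longyaw 0.0 z med 0.0165
scene 681 c 0.5494 0.348 size 0.11 0.065 yaw 0.5 zc 0.0149 slopes deg x,y [-0.1 -0.2] off tray 0.0041 -0.0034
top 265 c 0.5404 0.3481 size 0.092 0.062 yaw -0.4 zc 0.0179 slopes deg x,y [ 0.1 -1.3] off tray -0.0049 -0.0038
scene handle z -0.055 38 0.0245
scene handle z -0.02 50 0.0249
scene handle z 0.02 46 0.0249
top handle z -0.055 42 0.027
top handle z -0.02 47 0.0274
top handle z 0.02 40 0.0265
```

```bash
python3 - <<'E'
from h import *
a=np.load('top0.npz')['frame'];b=np.load('topE.npz')['frame']
for n,(x0,y0,x1,y1) in dict(laid=(233,212,288,262),mug=(305,135,340,180),jar=(145,212,190,252),mortar=(478,215,518,255)).items():
    d=cv2.absdiff(cv2.GaussianBlur(a,(3,3),0),cv2.GaussianBlur(b,(3,3),0))[y0:y1,x0:x1].max(2);print(n,d.mean().round(1),(d>25).sum())
print(r.job_done())
E
```

```text
laid 2.5 0
mug 2.8 0
jar 2.7 0
mortar 2.5 0
the job is handed in; nothing more can be done
None
```

The biscuit lies flat in the free place, about 4 mm off centre and 3° off parallel. The turner is back flat on its tile and released, the bystanders look unmoved, and I handed it in at 44 s. Two caveats: joint 5 read up to 2.655 (limit 2.65) and joint 1 −3.104 (limit −3.1) while I used the reach limits to tilt the tool, and I viewed 11 pictures instead of 10.

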